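Make up the X-ray test phantom

ROBOT

A 6-joint arm with a two-finger parallel gripper is mounted at the origin on the work surface. World frame = base frame: x ahead of the robot, y to its left, z up, the work surface at z = 0. Lengths are in m, angles in rad, forces in N, time in s.
With the tool pointing down it reaches from about 0.3 to 0.775 m from the base axis. Payload 14.6 kg.
Tool frame: the origin (TCP) lies between the finger pads; the fingertips stand tip_extent ahead of it and the grasp point (between the pads) lies 8 mm behind it (tip_extent is the distance from the TCP to the fingertips, in m); z points along the fingers, y is the direction in which the jaws open and shut (so a half turn about z gives the same grasp; the last joint's range is limited). The gripper opens to 94 mm and grips with 3 to 60 N. Pads are 16 mm wide; open, the fingers measure 119 mm over their backs; the gripper's body (75 mm by 177 mm) begins 78 mm behind the grasp point.
Start: joints at [-0.067, 0.3, 1.521, -0, 1.321, -0.067], TCP at [0.55, -0, 0.216] pointing down, gripper open.
Joint ranges: [-3.03, 3.03], [-0.79, 2.21], [0.23, 2.52], [-1.04, 4.18], [0, 3.07], [-2.55, 2.55]. Speed limits (rad/s): [2.22, 2.22, 2.57, 3.14, 3.14, 3.14].

INTERFACE

Orientations are given as a unit quaternion [x, y, z, w].
In Python, from workcell import state, get_image, close_job, tip_extent gives the robot as it stands.
- The arm moves only by the shell command python3 -m jog 'ROWS' [OPENING]. ROWS is JSON, a list of rows, each an object with "dp": the shift along the tool's x, y, z in cm, a list of three; "twist": the turn, a rotation vector about the tool's x, y, z in degrees, a list of three. In form: [{"dp": [dx, dy, dz], "twist": [rx, ry, rz]}, ...]. A call has 1 to 12 rows; each row shifts and turns the commanded pose from where the row before left it, along the tool's axes as they then stand; what a row does not reach is not made up. A row lasts 1/12 s, in which the tool goes at most 41.7 mm and 7.16 degrees, less where a joint would pass 70% of its speed; a pose out of reach is approached as far as the arm can. A call is refused whole if a number of a shift passes 4.17 or a number of a turn 7.16, either way. A call with a gripper value outside its range is refused whole. OPENING is the closure, from 0 (fully open) to 1 (shut), set as the call begins (- or left out, the last holds). The fingers move at their own pace and stop on an object; the grip force is fixed at half the most. Time passes only in rows, so rows that do not move let the fingers close. It gives the time, the measured TCP pose, the force and the opening at its end, in the units of the state.
- state(): the state, without advancing time (a new reading comes with each control period).
- get_image(name): name is "scene" or "side" or "wrist"; returns a dict with "pixels" (384x512x3 uint8, red, green, blue), "fovy" (degrees; the focal length in pixels is half the picture's height over the tangent of half this angle, whatever the lens; pixels are square), "cx", "cy" (the principal point, pixels), "rvec" (rotation vector, rad) and "tvec" (3), from world to camera coordinates, as OpenCV has them. Camera axes: x right, y down, z forward; pixel columns grow to the right and rows downward; lengths in m; the calibration is good to about 2 mm. A picture is of the moment at which its call begins. There is no depth.
- close_job(): hands the job in, once; it reports no verdict.
The state is a dict: "t": time; "joint_pos": joint angles; "dq": joint speeds; "joint_efforts": joint torques, N m; "eef_pos": TCP position; "ee_rot": TCP orientation; "contact_force": force on the tool from outside, world axes, zero at the start; "torque": the same for the moment, N m; "opening": finger opening in m.
Only numpy, scipy, OpenCV 4.12 (cv2) and the standard library are available. Lean on these libraries where they do the work, as an engineer would, in place of code of your own. Each camera call takes 0.05 s, during which the arm holds its last target.

TASK

Get the test phantom ready for the monthly X-ray constancy check: pack the gap above the sensor with the thickest packing plate that slides in (try them until one fits snugly) and push it fully home, and stand every contrast insert in a bore of its own. When all that is loaded, put the filter cap squarely down over the inserts onto the ledge. Lay the plates that were not needed flat on the worktop clear of the phantom, and leave the other things on the worktop where they are.

Things in the scene. Friction and masses are not known exactly. Their poses are not given: they have to be found in the camera images.
- phantom: X-ray test phantom, bolted down: grey bridge block on aluminium feet, 82 mm high, four bores in a row along y in its top. Origin: on the worktop under its middle; -x is its front, facing the robot. Up to the ledge at height 58 mm it is 84 (x) by 214 (y) mm, above it 64 by 190 mm. Under it along x runs a slot 62 mm wide, roof at height 34 mm, mouth in the front face
- slot_mouth (a point): Middle of the upper lip of the slot, at the front face: 42 mm in front of (-x) the phantom's origin, 34 mm above the worktop. Its x axis points into the slot. A black sensor bar (sensor_a, b or c; poses not given), 60 mm wide, lies along the slot and sticks out 90 mm from the mouth as a landing for the plates; its flat top is 16 to 25 mm above the worktop (it differs, unmarked: find the gap by trial). It is heavy
- bore0 (a point): Centre of the floor of bore 0, 46 mm above the worktop and 36 mm below the mouth of the bore (bore 32 mm wide with a small chamfer; bores 46 mm apart, at phantom y = -69 mm)
- bore1 (a point): Centre of the floor of bore 1, 46 mm above the worktop and 36 mm below the mouth of the bore (bore 32 mm wide with a small chamfer; bores 46 mm apart, at phantom y = -23 mm)
- bore2 (a point): Centre of the floor of bore 2, 46 mm above the worktop and 36 mm below the mouth of the bore (bore 32 mm wide with a small chamfer; bores 46 mm apart, at phantom y = 23 mm)
- bore3 (a point): Centre of the floor of bore 3, 46 mm above the worktop and 36 mm below the mouth of the bore (bore 32 mm wide with a small chamfer; bores 46 mm apart, at phantom y = 69 mm)
- plate_8: Loose grey packing plate 8 mm thick, 110 (x) by 56 mm (y), 0.1 to 0.3 kg, lying flat; upright aluminium grip fin 40 (x) by 16 mm (y), 45 mm high above the plate. Origin: underside, below the fin's front face: the blade reaches 55 mm forward (+x), the fin 40, the tail 55 mm back. Home, the fin meets the phantom's front face. One plate fits with 1.5 mm to spare; 4 mm thicker does not enter
- plate_12: Loose grey packing plate 12 mm thick, 110 (x) by 56 mm (y), 0.1 to 0.3 kg, lying flat; upright aluminium grip fin 40 (x) by 16 mm (y), 45 mm high above the plate. Origin: underside, below the fin's front face: the blade reaches 55 mm forward (+x), the fin 40, the tail 55 mm back. Home, the fin meets the phantom's front face. One plate fits with 1.5 mm to spare; 4 mm thicker does not enter
- plate_16: Loose grey packing plate 16 mm thick, 110 (x) by 56 mm (y), 0.1 to 0.3 kg, lying flat; upright aluminium grip fin 40 (x) by 16 mm (y), 45 mm high above the plate. Origin: underside, below the fin's front face: the blade reaches 55 mm forward (+x), the fin 40, the tail 55 mm back. Home, the fin meets the phantom's front face. One plate fits with 1.5 mm to spare; 4 mm thicker does not enter
- plate_20: Loose grey packing plate 20 mm thick, 110 (x) by 56 mm (y), 0.1 to 0.3 kg, lying flat; upright aluminium grip fin 40 (x) by 16 mm (y), 45 mm high above the plate. Origin: underside, below the fin's front face: the blade reaches 55 mm forward (+x), the fin 40, the tail 55 mm back. Home, the fin meets the phantom's front face. One plate fits with 1.5 mm to spare; 4 mm thicker does not enter
- insert_0: Contrast insert: solid upright cylinder, 30 mm diameter, 70 mm high, 0.1 kg, chamfered foot, standing on the worktop. Origin: centre of its underside; z up along it. All are alike in size; two to four are there. Seated in a bore it stands 34 mm proud of the block
- insert_1: Contrast insert: solid upright cylinder, 30 mm diameter, 70 mm high, 0.1 kg, chamfered foot, standing on the worktop. Origin: centre of its underside; z up along it. All are alike in size; two to four are there. Seated in a bore it stands 34 mm proud of the block
- insert_2: Contrast insert: solid upright cylinder, 30 mm diameter, 70 mm high, 0.1 kg, chamfered foot, standing on the worktop. Origin: centre of its underside; z up along it. All are alike in size; two to four are there. Seated in a bore it stands 34 mm proud of the block
- insert_3: Contrast insert: solid upright cylinder, 30 mm diameter, 70 mm high, 0.1 kg, chamfered foot, standing on the worktop. Origin: centre of its underside; z up along it. All are alike in size; two to four are there. Seated in a bore it stands 34 mm proud of the block
- cap: Loose aluminium filter cap, an upside-down box, 76 (x) by 202 (y) by 66 mm high, inside 70 by 196 by 62 mm, 0.3 to 0.5 kg. On top a black bar grip 14 (x) by 80 (y) mm, from 66 to 100 mm above the rim. Origin: centre of the rim plane (underside). It goes over the upper block and the inserts, rim on the ledge (height 58 mm), 3 mm play each side; half a turn makes no difference
- disinfectant: White bottle, 60 mm wide, 150 mm high, loose, not part of the job: leave it where it stands. Origin: centre of its underside
- step_wedge: Small aluminium staircase block, 60 x 30 x 40 mm, loose, not part of the job: leave it where it stands. Origin: centre of its underside
- tape_roll: Paper tape roll lying flat, 60 mm wide, 22 mm high, loose, not part of the job: leave it where it stands. Origin: centre of its underside
- film_carton: Small white carton, 75 x 50 x 32 mm, loose, not part of the job: leave it where it stands. Origin: centre of its underside
Not all that is in view belongs to the job. Leave any green or yellow look-alike of the cap alone.

How it is judged:
On the way, in this order (a step that is already met when the one before it is completed fails the run):
1. the fitting plate is home, every insert stands in a bore, and the cap is still off (((x of plate_8 in the frame of phantom between -0.048 and -0.036 m and y of plate_8 in the frame of phantom between -0.006 and 0.006 m and z of plate_8 in the frame of slot_mouth between -0.011 and -0.007 m and angle between the x axis of plate_8 and the x axis of phantom, either way round below 0.12 rad) or (x of plate_12 in the frame of phantom between -0.048 and -0.036 m and y of plate_12 in the frame of phantom between -0.006 and 0.006 m and z of plate_12 in the frame of slot_mouth between -0.015 and -0.011 m and angle between the x axis of plate_12 and the x axis of phantom, either way round below 0.12 rad) or (x of plate_16 in the frame of phantom between -0.048 and -0.036 m and y of plate_16 in the frame of phantom between -0.006 and 0.006 m and z of plate_16 in the frame of slot_mouth between -0.019 and -0.015 m and angle between the x axis of plate_16 and the x axis of phantom, either way round below 0.12 rad) or (x of plate_20 in the frame of phantom between -0.048 and -0.036 m and y of plate_20 in the frame of phantom between -0.006 and 0.006 m and z of plate_20 in the frame of slot_mouth between -0.023 and -0.019 m and angle between the x axis of plate_20 and the x axis of phantom, either way round below 0.12 rad)) and (distance between insert_0 and bore0 below 0.006 m or distance between insert_0 and bore1 below 0.006 m or distance between insert_0 and bore2 below 0.006 m or distance between insert_0 and bore3 below 0.006 m) and angle between each of insert_0, insert_1, insert_2, insert_3's own z axis and vertical below 0.12 rad and (distance between insert_1 and bore0 below 0.006 m or distance between insert_1 and bore1 below 0.006 m or distance between insert_1 and bore2 below 0.006 m or distance between insert_1 and bore3 below 0.006 m) and (distance between insert_2 and bore0 below 0.006 m or distance between insert_2 and bore1 below 0.006 m or distance between insert_2 and bore2 below 0.006 m or distance between insert_2 and bore3 below 0.006 m) and (distance between insert_3 and bore0 below 0.006 m or distance between insert_3 and bore1 below 0.006 m or distance between insert_3 and bore2 below 0.006 m or distance between insert_3 and bore3 below 0.006 m) and horizontal distance between cap and phantom above 0.05 m), for 0.2 s.
2. the cap is down on the ledge (horizontal distance between cap and phantom below 0.007 m and z of cap in the frame of phantom between 0.054 and 0.062 m and angle between cap's own z axis and vertical below 0.05 rad and angle between the y axis of cap and the y axis of phantom, either way round below 0.08 rad), for 0.2 s.
At the end, for the whole second after the job is handed in: Thickest fitting plate in the slot (top within 3 mm of the roof, fin 6 mm of the face, 6 mm off centre); other plates flat on the worktop, over 100 mm from the phantom; inserts within 6 mm of bore floor centres; cap level on the ledge (4 mm), centred (7 mm), square; all still (all of step 2 and ((x of plate_8 in the frame of phantom between -0.048 and -0.036 m and y of plate_8 in the frame of phantom between -0.006 and 0.006 m and z of plate_8 in the frame of slot_mouth between -0.011 and -0.007 m and angle between the x axis of plate_8 and the x axis of phantom, either way round below 0.12 rad) or (x of plate_12 in the frame of phantom between -0.048 and -0.036 m and y of plate_12 in the frame of phantom between -0.006 and 0.006 m and z of plate_12 in the frame of slot_mouth between -0.015 and -0.011 m and angle between the x axis of plate_12 and the x axis of phantom, either way round below 0.12 rad) or (x of plate_16 in the frame of phantom between -0.048 and -0.036 m and y of plate_16 in the frame of phantom between -0.006 and 0.006 m and z of plate_16 in the frame of slot_mouth between -0.019 and -0.015 m and angle between the x axis of plate_16 and the x axis of phantom, either way round below 0.12 rad) or (x of plate_20 in the frame of phantom between -0.048 and -0.036 m and y of plate_20 in the frame of phantom between -0.006 and 0.006 m and z of plate_20 in the frame of slot_mouth between -0.023 and -0.019 m and angle between the x axis of plate_20 and the x axis of phantom, either way round below 0.12 rad)) and ((x of plate_8 in the frame of phantom between -0.048 and -0.036 m and y of plate_8 in the frame of phantom between -0.006 and 0.006 m and z of plate_8 in the frame of slot_mouth between -0.011 and -0.007 m and angle between the x axis of plate_8 and the x axis of phantom, either way round below 0.12 rad) or (height (world z) of plate_8 below 0.006 m and horizontal distance between plate_8 and phantom above 0.1 m)) and ((x of plate_12 in the frame of phantom between -0.048 and -0.036 m and y of plate_12 in the frame of phantom between -0.006 and 0.006 m and z of plate_12 in the frame of slot_mouth between -0.015 and -0.011 m and angle between the x axis of plate_12 and the x axis of phantom, either way round below 0.12 rad) or (height (world z) of plate_12 below 0.006 m and horizontal distance between plate_12 and phantom above 0.1 m)) and ((x of plate_16 in the frame of phantom between -0.048 and -0.036 m and y of plate_16 in the frame of phantom between -0.006 and 0.006 m and z of plate_16 in the frame of slot_mouth between -0.019 and -0.015 m and angle between the x axis of plate_16 and the x axis of phantom, either way round below 0.12 rad) or (height (world z) of plate_16 below 0.006 m and horizontal distance between plate_16 and phantom above 0.1 m)) and ((x of plate_20 in the frame of phantom between -0.048 and -0.036 m and y of plate_20 in the frame of phantom between -0.006 and 0.006 m and z of plate_20 in the frame of slot_mouth between -0.023 and -0.019 m and angle between the x axis of plate_20 and the x axis of phantom, either way round below 0.12 rad) or (height (world z) of plate_20 below 0.006 m and horizontal distance between plate_20 and phantom above 0.1 m)) and angle between each of plate_8, plate_12, plate_16, plate_20's own z axis and vertical below 0.06 rad and (distance between insert_0 and bore0 below 0.006 m or distance between insert_0 and bore1 below 0.006 m or distance between insert_0 and bore2 below 0.006 m or distance between insert_0 and bore3 below 0.006 m) and angle between each of insert_0, insert_1, insert_2, insert_3's own z axis and vertical below 0.12 rad and (distance between insert_1 and bore0 below 0.006 m or distance between insert_1 and bore1 below 0.006 m or distance between insert_1 and bore2 below 0.006 m or distance between insert_1 and bore3 below 0.006 m) and (distance between insert_2 and bore0 below 0.006 m or distance between insert_2 and bore1 below 0.006 m or distance between insert_2 and bore2 below 0.006 m or distance between insert_2 and bore3 below 0.006 m) and (distance between insert_3 and bore0 below 0.006 m or distance between insert_3 and bore1 below 0.006 m or distance between insert_3 and bore2 below 0.006 m or distance between insert_3 and bore3 below 0.006 m) and linear speed of each of plate_8, plate_12, plate_16, plate_20, insert_0, insert_1, insert_2, insert_3, cap below 0.02 m/s); the robot touches nothing.
It fails at once if the disinfectant is moved more than 40 mm (distance of disinfectant from where it was at the start of the episode above 0.04 m).
It fails at once if the step wedge is moved more than 40 mm (distance of step_wedge from where it was at the start of the episode above 0.04 m).
It fails at once if the tape roll is moved more than 40 mm (distance of tape_roll from where it was at the start of the episode above 0.04 m).
It fails at once if the film carton is moved more than 40 mm (distance of film_carton from where it was at the start of the episode above 0.04 m).
Of sensor_a, sensor_b, sensor_c only 1 to 1 are there at a start; the rules pass over those that are not, and their reading is None.
Of insert_0, insert_1, insert_2, insert_3 only 2 to 4 are there at a start; the rules pass over those that are not, and their reading is None.
At some moment in a run one of plate_8, plate_12, plate_16, plate_20, cap may be knocked a few centimetres aside while the robot is not near it.
It also fails if it takes over 210 s, if anything falls off the work surface, if the arm or the gripper's body presses on something with over 40 N, if the wrist force passes 120 N, or if a joint passes its speed limit or range.

## Working session

There is one attempt and no reset: what is moved stays moved. The work goes in short steps, Python scripts to look and compute and a shell command to move; the robot and the scene stay as the last step left them, time stands still between calls to the robot, and variables do not carry over. Pictures are saved under pics/ and viewed, and the job is handed in when it is done.

```bash
ls; mkdir -p pics; python3 - <<'E'
from workcell import state,get_image,tip_extent
import cv2
print(tip_extent, state())
for n in ["scene","side","wrist"]:
    d=get_image(n); p=d.pop("pixels"); print(n,d)
    cv2.imwrite(f"pics/{n}0.png",cv2.resize(p[:,:,::-1],(800,600),interpolation=cv2.INTER_CUBIC))
E
```

```text
pics
0.011 {'t': 0.0, 'joint_pos': array([-6.66217594e-02,  3.00464455e-01,  1.52155206e+00,  1.48685147e-05,
        1.32072737e+00, -6.65892801e-02]), 'dq': array([-2.47857101e-04, -8.90636175e-04,  3.52957361e-05,  3.63063306e-04,
        7.97070537e-04,  1.45814713e-03]), 'joint_efforts': array([-1.53750298e-03, -5.31805658e+01, -3.52735734e+01,  7.07558286e-02,
        2.43994006e-02, -4.79655944e-05]), 'eef_pos': array([5.49754636e-01, 5.21830592e-06, 2.15902254e-01]), 'ee_rot': array([ 7.07119451e-01,  7.07093877e-01, -3.73607051e-04, -4.37948977e-04]), 'contact_force': array([-0.1648558 ,  0.11347264,  0.63097929]), 'torque': array([-0.01551274,  0.0780117 , -0.02920341]), 'opening': 0.09390134980441031}
scene {'fovy': 51.40262487295024, 'cx': 260.29498141197786, 'cy': 190.8746786223476, 'rvec': array([ 2.05793334,  1.34688833, -0.53777596]), 'tvec': array([-0.23364147, -0.26016541,  1.58588414])}
side {'fovy': 46.41925443584719, 'cx': 253.711162956428, 'cy': 195.34423134467292, 'rvec': array([ 2.24008553, -0.06613067,  0.04673471]), 'tvec': array([-0.45591134,  0.11530937,  1.42691209])}
wrist {'fovy': 69.78418580180873, 'cx': 254.0140176584569, 'cy': 193.09354391396596, 'rvec': array([-2.86431294e+00, -1.96187878e-04,  1.45079895e-03]), 'tvec': array([-0.54938735, -0.02883105,  0.39266515])}
```

View pics/scene0.png

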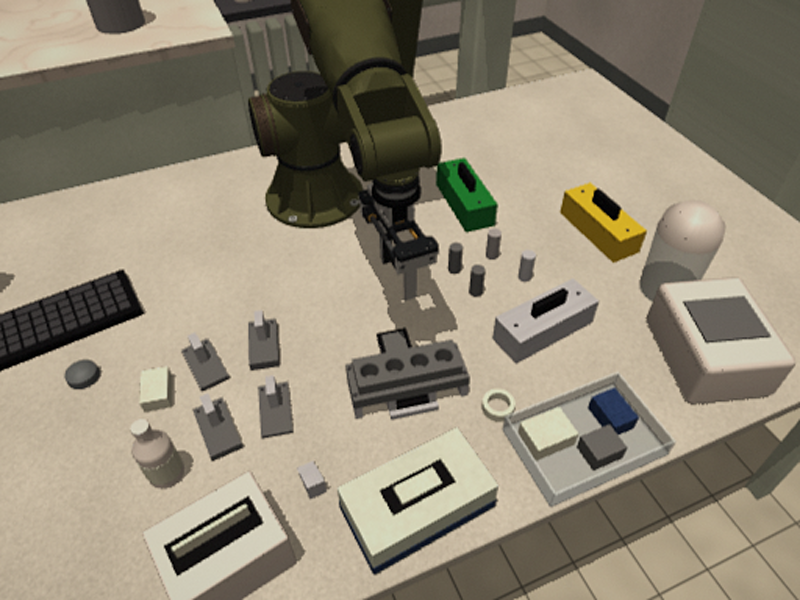

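View pics/side0.png

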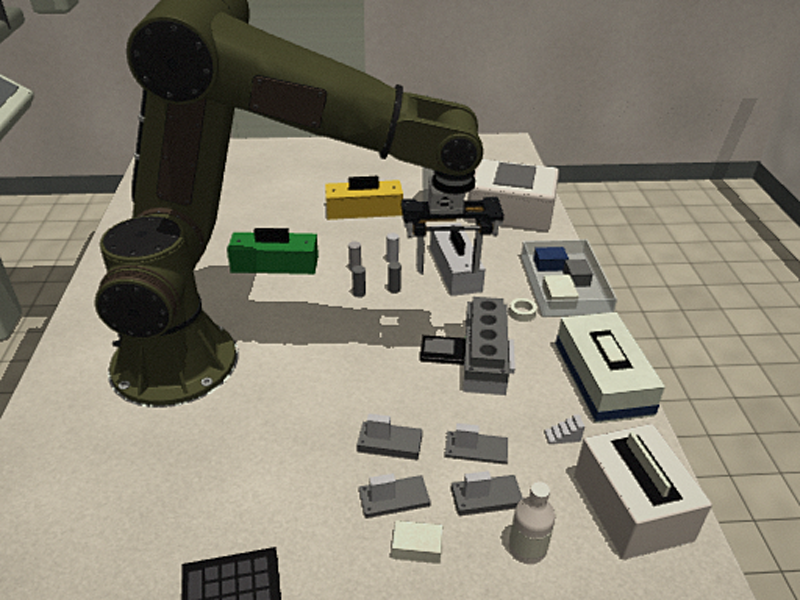

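View pics/wrist0.png

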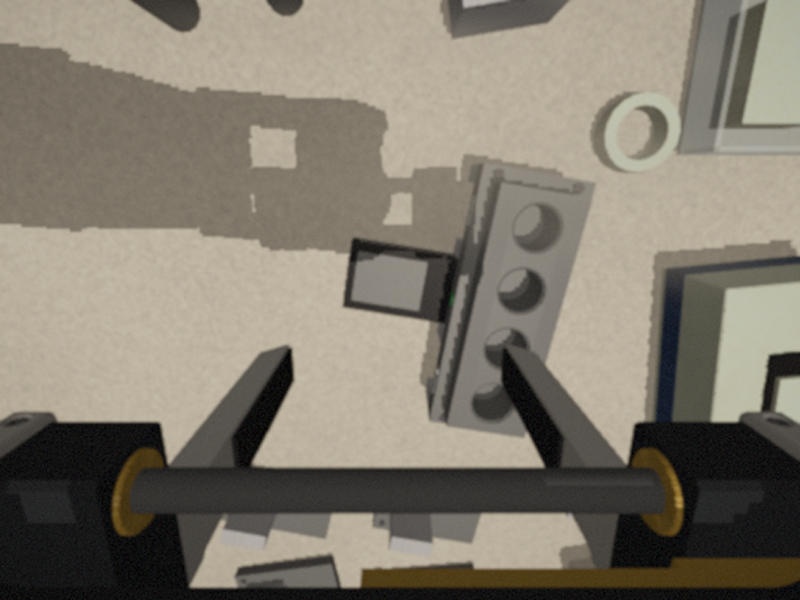

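```bash
cat > h.py <<'E'
import numpy as np, cv2
from scipy.spatial.transform import Rotation as R
from workcell import state,get_image,close_job
def cam(n,save=None):
    d=get_image(n); d["f"]=192/np.tan(np.radians(d["fovy"]/2))
    d["R"]=R.from_rotvec(d["rvec"]).as_matrix(); d["C"]=-d["R"].T@d["tvec"]; return d
def ray(d,u,v):
    r=d["R"].T@np.array([(u-d["cx"])/d["f"],(v-d["cy"])/d["f"],1]); return d["C"],r
def p2w(d,u,v,z):
    C,r=ray(d,u,v); return C+r*(z-C[2])/r[2]
def proj(d,P):
    c=np.atleast_2d(P)@d["R"].T+d["tvec"]; return np.c_[c[:,0]/c[:,2]*d["f"]+d["cx"],c[:,1]/c[:,2]*d["f"]+d["cy"]]
def crop(d,name,u0,v0,u1,v1,s,pts=None):
    im=cv2.resize(d["pixels"][v0:v1,u0:u1,::-1],None,fx=s,fy=s,interpolation=cv2.INTER_CUBIC)
    step=20 if s>=4 else 40
    for u in range((u0//step+1)*step,u1,step):
        cv2.line(im,((u-u0)*s,0),((u-u0)*s,6),(0,0,255),1); cv2.putText(im,str(u),((u-u0)*s-10,16),0,.35,(0,0,255),1)
    for v in range((v0//step+1)*step,v1,step):
        cv2.line(im,(0,(v-v0)*s),(6,(v-v0)*s),(0,0,255),1); cv2.putText(im,str(v),(8,(v-v0)*s+4),0,.35,(0,0,255),1)
    if pts is not None:
        for q in pts: cv2.circle(im,(int((q[0]+.5-u0)*s),int((q[1]+.5-v0)*s)),2,(255,0,255),-1)
    cv2.imwrite("pics/"+name+".png",im)
def tool():
    s=state(); M=R.from_quat(s["ee_rot"]).as_matrix(); return s,M
def goto(P=None,yaw=None):
    """total tool-frame shift (cm) at the current orientation and turn about tool z (deg); yaw = world heading of tool y"""
    s,M=tool()
    y0=np.degrees(np.arctan2(M[1,1],M[0,1]))
    print("tcp",s["eef_pos"].round(4),"yaw(tool y)",round(y0,2),"tilt",np.degrees(np.arccos(-M[2,2])).round(2),"F",s["contact_force"].round(1),"op",round(s["opening"],4),"t",round(s["t"],2))
    if P is not None: print("dp cm",(M.T@(np.array(P)-s["eef_pos"])*100).round(2))
    if yaw is not None: print("tool z twist deg",round((y0-yaw+90)%180-90,2))
E
python3 - <<'E'
from h import *
d=cam("scene"); crop(d,"s1",110,190,260,300,5)
d=cam("side"); crop(d,"d1",210,250,360,370,5)
d=cam("wrist"); print(d["C"]); crop(d,"w1",200,80,400,290,3)
E
```

```text
[0.54980273 0.07975456 0.38524496]
```

View pics/s1.png

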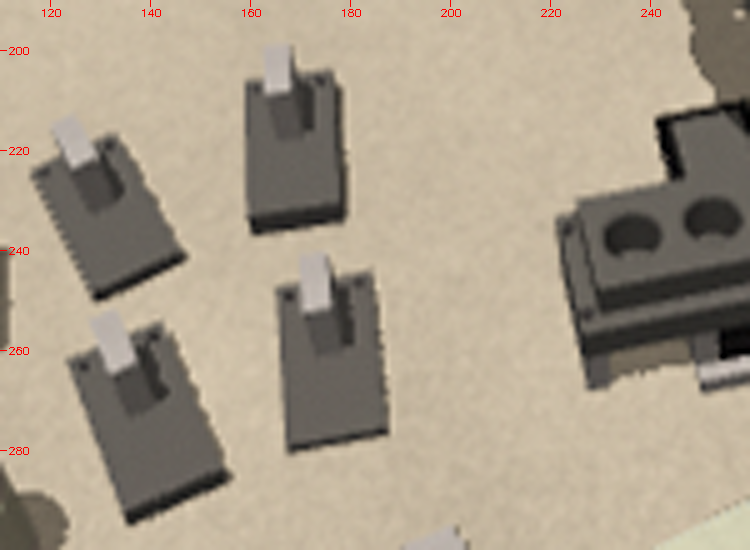

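View pics/d1.png

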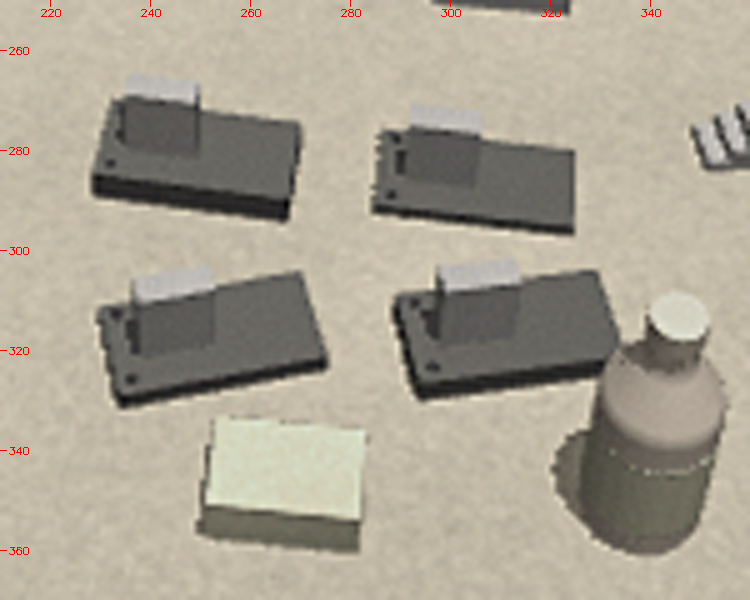

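View pics/w1.png

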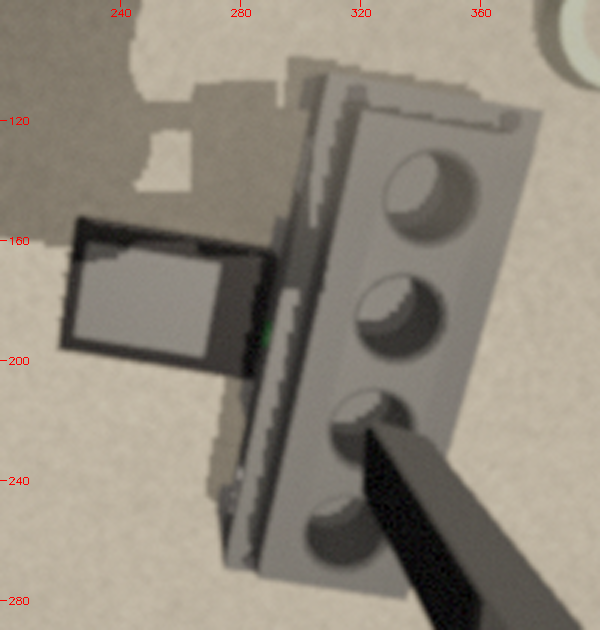

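```bash
python3 - <<'E'
from h import *
d=cam("wrist")
P=np.array([p2w(d,u,v,.082) for u,v in [(344,145.7),(333.7,185.7),(324,222.7)]]); print(P.round(4), np.linalg.norm(np.diff(P,axis=0),axis=1))
for n in ["scene","side"]:
    e=cam(n); print(n,proj(e,P).round(1))
e=cam("scene"); crop(e,"s2",210,190,310,270,7)
e=cam("side"); crop(e,"d2",260,180,340,250,8)
# rough plates from scene: fin tops; thickness test later
E
```

```text
[[ 0.6479  0.0472  0.082 ]
 [ 0.6403  0.0022  0.082 ]
 [ 0.6324 -0.0429  0.082 ]] [0.04571415 0.04579399]
scene [[284.2 226.9]
 [268.6 230. ]
 [252.8 233.1]]
side [[311.9 195.8]
 [311.9 204.7]
 [311.8 214.1]]
```

View pics/s2.png

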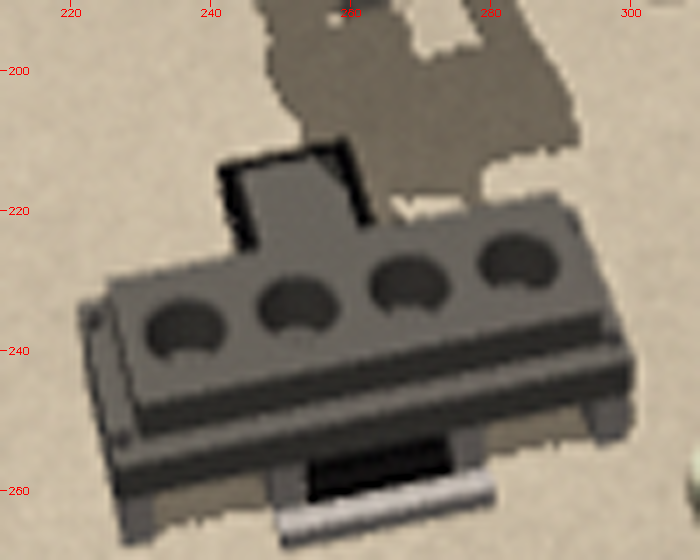

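View pics/d2.png

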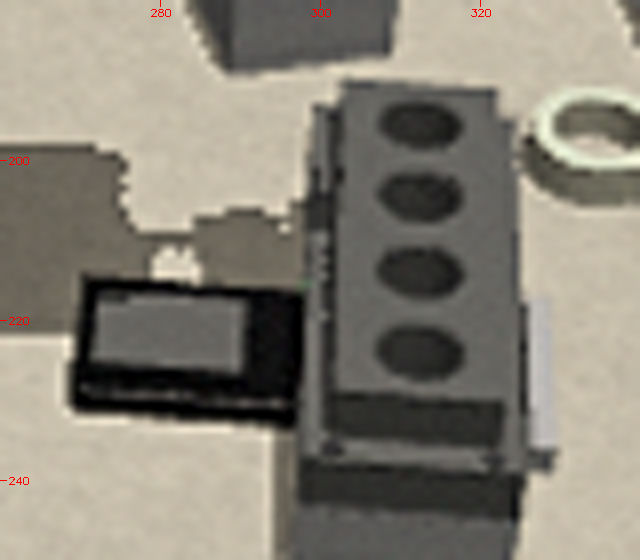

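```bash
python3 - <<'E'
from h import *
d=cam("side")
for n,u,v in [("A",247,281),("B",305,285),("C",250,318),("D",304,317),("bottle base",340,350),("carton",283,340),("ins",229,189),("ins",252,187),("ins",227,172),("ins",251,168),("tape",334,199),("wedge",361,280)]: print(n,p2w(d,u,v,0.0).round(3))
d=cam("scene")
for n,u,v in [("A",168,218),("B",175,267),("C",133,235),("D",143,262)]: print(n,p2w(d,u,v,0.015).round(3))
goto([.60,-.0203,.25])
E
```

```text
A [ 0.423 -0.228  0.   ]
B [ 0.586 -0.252  0.   ]
C [ 0.424 -0.354  0.   ]
D [ 0.566 -0.359  0.   ]
bottle base [ 0.64  -0.461  0.   ]
carton [ 0.503 -0.425  0.   ]
ins [0.381 0.203 0.   ]
ins [0.464 0.211 0.   ]
ins [0.376 0.309 0.   ]
ins [ 0.468  0.331 -0.   ]
tape [0.747 0.127 0.   ]
wedge [ 0.749 -0.242  0.   ]
A [ 0.425 -0.243  0.015]
B [ 0.607 -0.27   0.015]
C [ 0.447 -0.356  0.015]
D [ 0.554 -0.349  0.015]
tcp [ 0.55   -0.      0.2165] yaw(tool y) 0.0 tilt 0.0 F [ 0.  -0.2 -0.2] op 0.0939 t 0.65
dp cm [-2.03  5.   -3.35]
```

```bash
python3 -m jog '[{"dp":[-3,-0.5,-1]},{"dp":[-3,-0.5,-1]},{"dp":[-3,-0.5,-1]},{"dp":[-3,-0.5,-1]},{"dp":[-3,-0.5,-1]},{"dp":[-3,-0.5,-1]},{"dp":[-3,-0.5,-0.5]},{"dp":[-3,-0.5,0]},{"dp":[-3,-0.5,0]},{"dp":[-3,-0.5,0]},{"dp":[0,0,0]},{"dp":[0,0,0]}]'
python3 - <<'E'
from h import *
goto()
d=cam("wrist"); crop(d,"w2",0,0,512,384,1); crop(d,"w2",90,0,470,250,2)
E
```

```text
tcp [ 0.55   -0.      0.2165] yaw(tool y) 0.0 tilt 0.0 F [ 0.  -0.2 -0.2] op 0.0939 t 0.65invalid input
```

View pics/w2.png

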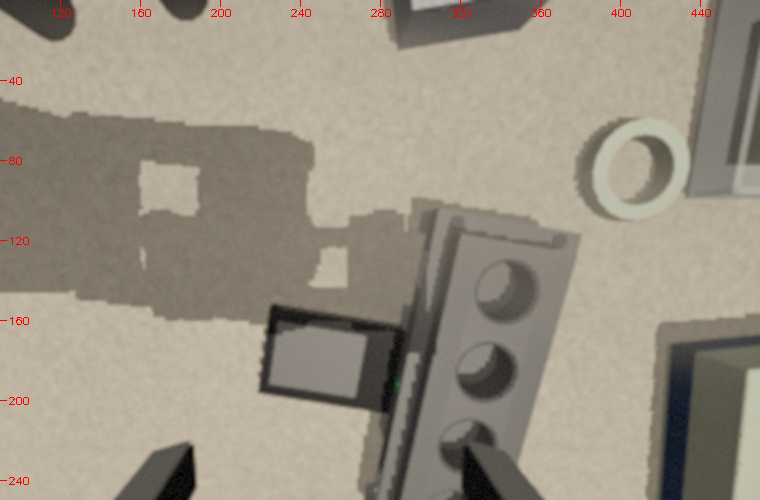

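Twist must be given in every row.

```bash
python3 -m jog '[{"dp":[-3,-0.5,-1],"twist":[0,0,0]},{"dp":[-3,-0.5,-1],"twist":[0,0,0]},{"dp":[-3,-0.5,-1],"twist":[0,0,0]},{"dp":[-3,-0.5,-1],"twist":[0,0,0]},{"dp":[-3,-0.5,-1],"twist":[0,0,0]},{"dp":[-3,-0.5,-1],"twist":[0,0,0]},{"dp":[-3,-0.5,-0.5],"twist":[0,0,0]},{"dp":[-3,-0.5,0],"twist":[0,0,0]},{"dp":[-3,-0.5,0],"twist":[0,0,0]},{"dp":[-3,-0.5,0],"twist":[0,0,0]},{"dp":[0,0,0],"twist":[0,0,0]},{"dp":[0,0,0],"twist":[0,0,0]}]'
python3 - <<'E'
from h import *
goto()
d=cam("wrist"); crop(d,"w3",90,0,470,300,2)
E
```

```text
t: 1.7
eef_pos: [0.4995, -0.3011, 0.281]
ee_rot: [0.708, 0.706, -0.0, -0.0]
contact_force: [0.4, 0.1, 0.3]
opening: 0.0938
tcp [ 0.4995 -0.3011  0.281 ] yaw(tool y) -0.13 tilt 0.04 F [0.4 0.1 0.3] op 0.0938 t 1.7
```

View pics/w3.png

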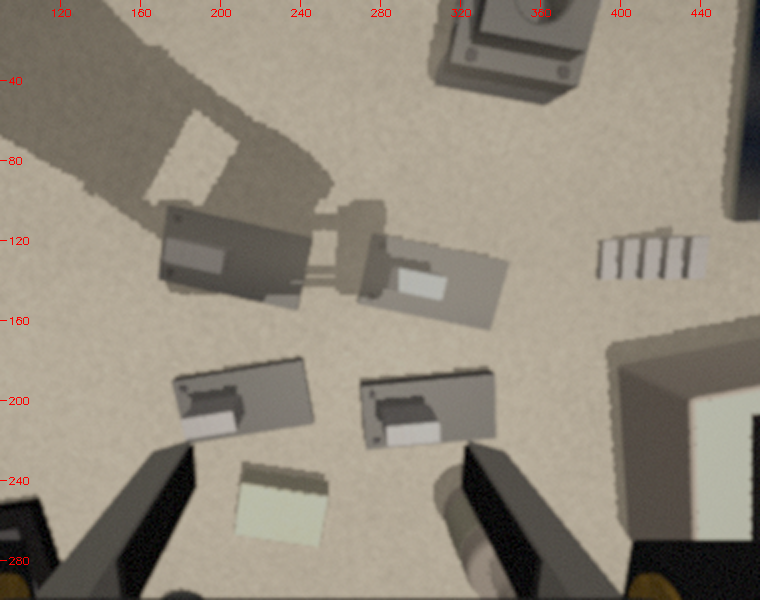

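```bash
python3 - <<'E'
from h import *
d=cam("wrist"); crop(d,"w4a",160,95,260,160,7);crop(d,"w4c",165,170,265,225,7);crop(d,"w4d",265,175,345,230,8)
a,b,c=[cv2.imread(f"pics/w4{k}.png") for k in "acd"]
b=cv2.copyMakeBorder(b,0,0,0,a.shape[1]-b.shape[1],0); 
cv2.imwrite("pics/w4ac.png",cv2.resize(np.vstack([a,b]),None,fx=.71,fy=.71,interpolation=cv2.INTER_AREA))
E
```

```text
(no output)
```

View pics/w4ac.png

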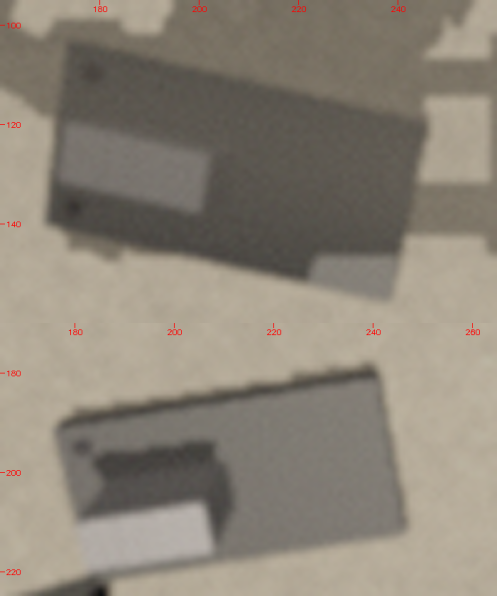

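View pics/w4d.png

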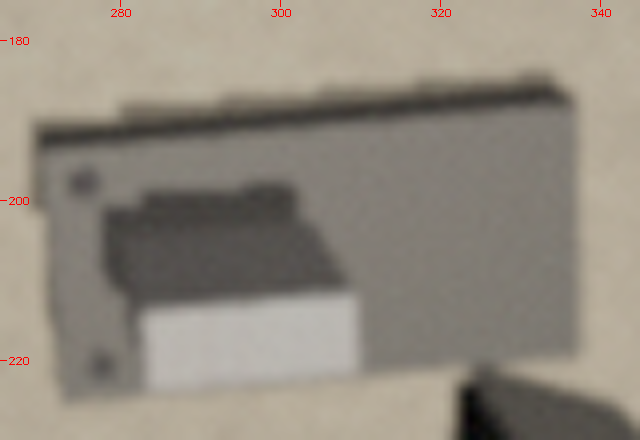

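```bash
cat > fit.py <<'E'
from h import *
from scipy.optimize import least_squares
# order: tail +y, front +y, front -y, tail -y ; fin: back +y, front +y, front -y, back -y
B=np.array([[-55,28],[55,28],[55,-28],[-55,-28]])/1e3
Fn=np.array([[-40,8],[0,8],[0,-8],[-40,-8]])/1e3
def model(p,t):
    x,y,a=p; c,s=np.cos(a),np.sin(a); M=np.array([[c,-s],[s,c]])
    return np.vstack([np.c_[B@M.T+[x,y],np.full(4,t)],np.c_[Fn@M.T+[x,y],np.full(4,t+.045)]])
def fit(obs,x0,z0=0):
    def r(q):
        P=model(q[:3],q[3]); o=[]
        for d,uv in obs:
            uv=np.array(uv,float); e=(proj(d,P)-uv); o.append(e[~np.isnan(uv[:,0])].ravel())
        return np.concatenate(o)
    s=least_squares(r,list(x0)+[.014],loss="soft_l1",f_scale=1.); return s.x,np.sqrt(np.mean(s.fun**2))
E
python3 - <<'E'
from fit import *
w=cam("wrist");s=cam("side");n=(np.nan,np.nan)
W={"A":[(173.5,103),(246,120.5),(238.5,155),(169.5,140),(173.5,119),(202.5,126),(200.5,138),(171.5,132)],
"B":[(277.5,117),(344,131),(335,164.5),(268.5,150),(290,134.5),(313.5,138.5),(311.5,150),(289,145.5)],
"C":[(177,191),(241,181),(247,212),(183,221),(181,210),(207,206),(208.5,217),(184,220.5)],
"D":[(270.5,192.5),(336.5,187.5),(337.5,219.5),(273,225),(282.5,213.5),(309.5,211),(309.5,221),(283.5,224)]}
S={"A":[(232,270),(270,274.6),(268,290),(228.4,285),(235.4,265),(250,266.8),(249.4,270),(235,268.4)],
"B":[(286,275.6),(325,280),(325,295),(284.6,291.4),(292.4,271),(306.4,272.8),(306.4,276.4),(292.2,274.8)],
"C":[(229.4,312.4),(270,304.4),(275.4,321.4),(233.6,329.4),(236.4,306),(252.4,303.6),(253,307.2),(237,310.4)],
"D":[(288.6,310),(329.4,304),n,(293,327.6),(297.6,303.2),(313.6,302.2),(313.6,306),(298,307.8)]}
x0={"A":(.42,-.23,-.2),"B":(.6,-.26,-.2),"C":(.43,-.35,.1),"D":(.56,-.355,0.05)}
for k in "ABCD":
    for nm,o in [("W",[(w,W[k])]),("S",[(s,S[k])]),("WS",[(w,W[k]),(s,S[k])])]:
        q,e=fit(o,x0[k]); print(k,nm,q.round(4),"yaw",np.degrees(q[2]).round(1),"rms",e.round(2))
E
```

```text
A W [ 0.4278 -0.2424 -0.2194  0.0183] yaw -12.6 rms 0.43
A S [ 0.4296 -0.2401 -0.2108  0.0194] yaw -12.1 rms 0.33
A WS [ 0.4287 -0.2422 -0.218   0.0218] yaw -12.5 rms 0.44
B W [ 0.5872 -0.2619 -0.1951 -0.0076] yaw -11.2 rms 1.38
B S [ 0.5847 -0.2583 -0.1886  0.0065] yaw -10.8 rms 0.29
B WS [ 0.5841 -0.2605 -0.1955  0.0082] yaw -11.2 rms 1.19
C W [ 0.429  -0.3617  0.158   0.0065] yaw 9.1 rms 0.6
C S [ 0.4299 -0.3579  0.1642  0.011 ] yaw 9.4 rms 0.42
C WS [ 0.43   -0.3596  0.1594  0.0127] yaw 9.1 rms 0.56
D W [ 0.5841 -0.3675  0.0929  0.0133] yaw 5.3 rms 0.37
D S [ 0.5807 -0.3794  0.0882  0.0333] yaw 5.1 rms 0.6
D WS [ 0.5837 -0.3665  0.0901  0.0161] yaw 5.2 rms 0.53
```

```bash
python3 - <<'E'
from h import *
w=cam("wrist");s=cam("side")
print("carton top", [p2w(w,u,v,.032).round(3)[:2] for u,v in [(211,241),(254,248),(249,273),(207,267)]])
print("bottle cap",p2w(s,345.5,309,.15).round(3), "shoulder/base", p2w(s,340,360,0).round(3))
a=np.radians(5.2); f=np.array([.5837,-.3665])+np.array([np.cos(a),np.sin(a)])*-.025; print(f)
goto([*f,.15],95.2)
E
```

```text
carton top [array([ 0.429, -0.421]), array([ 0.5  , -0.434]), array([ 0.492, -0.482]), array([ 0.42, -0.47])]
bottle cap [ 0.635 -0.452  0.15 ] shoulder/base [ 0.634 -0.488  0.   ]
[ 0.55880289 -0.36876581]
tcp [ 0.5003 -0.2991  0.2816] yaw(tool y) 0.07 tilt 0.01 F [-0.3  0.6  0.3] op 0.0944 t 2.0
dp cm [-6.97  5.84 13.17]
tool z twist deg 84.87
```

```bash
python3 -m jog '[{"dp":[-3.5,2.9,0],"twist":[0,0,0]},{"dp":[-3.5,2.9,0],"twist":[0,0,0]},{"dp":[0,0,1],"twist":[0,0,-6.8]},{"dp":[0,0,1],"twist":[0,0,-6.8]},{"dp":[0,0,1],"twist":[0,0,-6.8]},{"dp":[0,0,1],"twist":[0,0,-6.8]},{"dp":[0,0,1],"twist":[0,0,-6.8]},{"dp":[0,0,1],"twist":[0,0,-6.8]},{"dp":[0,0,1],"twist":[0,0,-6.8]},{"dp":[0,0,1],"twist":[0,0,-6.8]},{"dp":[0,0,1],"twist":[0,0,-6.8]},{"dp":[0,0,1],"twist":[0,0,-6.8]}]' 0.35
python3 -m jog '[{"dp":[0,0,1],"twist":[0,0,-6.8]},{"dp":[0,0,1],"twist":[0,0,-6.8]},{"dp":[0,0,1],"twist":[0,0,-6.8]},{"dp":[0,0,0.2],"twist":[0,0,-6.8]},{"dp":[0,0,0],"twist":[0,0,0]},{"dp":[0,0,0],"twist":[0,0,0]}]'
python3 - <<'E'
from h import *
goto([.5588,-.3688,.15],95.2)
d=cam("wrist"); crop(d,"w5",0,0,512,384,1)
E
```

```text
t: 3.0
eef_pos: [0.5535, -0.3635, 0.1811]
ee_rot: [0.187, 0.982, 0.0, 0.0]
contact_force: [0.1, 0.5, 0.3]
opening: 0.0611
t: 3.5
eef_pos: [0.5535, -0.3637, 0.1497]
ee_rot: [-0.044, 0.999, -0.0, 0.0]
contact_force: [-0.8, 0.6, -0.2]
opening: 0.0612
tcp [ 0.5535 -0.3637  0.1497] yaw(tool y) 95.02 tilt 0.01 F [-0.8  0.6 -0.2] op 0.0612 t 3.5
dp cm [-0.49 -0.55 -0.03]
tool z twist deg -0.18
```

View pics/w5.png

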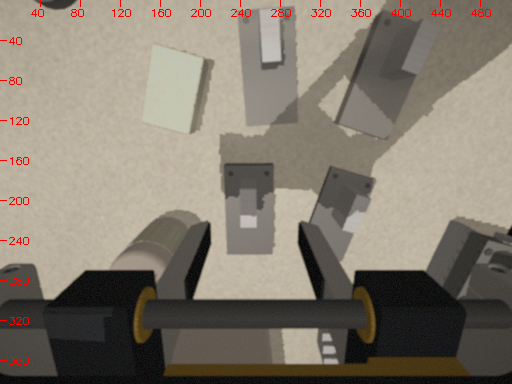

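```bash
python3 -m jog '[{"dp":[-0.5,-0.55,0],"twist":[0,0,0]},{"dp":[0,0,2],"twist":[0,0,0]},{"dp":[0,0,2],"twist":[0,0,0]},{"dp":[0,0,2],"twist":[0,0,0]},{"dp":[0,0,2],"twist":[0,0,0]},{"dp":[0,0,1],"twist":[0,0,0]},{"dp":[0,0,1],"twist":[0,0,0]},{"dp":[0,0,0.6],"twist":[0,0,0]},{"dp":[0,0,0.5],"twist":[0,0,0]},{"dp":[0,0,0],"twist":[0,0,0]},{"dp":[0,0,0],"twist":[0,0,0]}]'
python3 - <<'E'
from h import *
goto([.5588,-.3688,.039],95.2)
d=cam("wrist"); crop(d,"w6",180,120,340,300,4)
E
```

```text
t: 4.47
eef_pos: [0.5589, -0.3694, 0.039]
ee_rot: [-0.045, 0.999, -0.0, 0.0]
contact_force: [1.0, -0.0, -0.1]
opening: 0.0611
tcp [ 0.5589 -0.3694  0.039 ] yaw(tool y) 95.18 tilt 0.04 F [ 1.  -0.  -0.1] op 0.0611 t 4.47
dp cm [0.   0.06 0.  ]
tool z twist deg -0.02
```

View pics/w6.png

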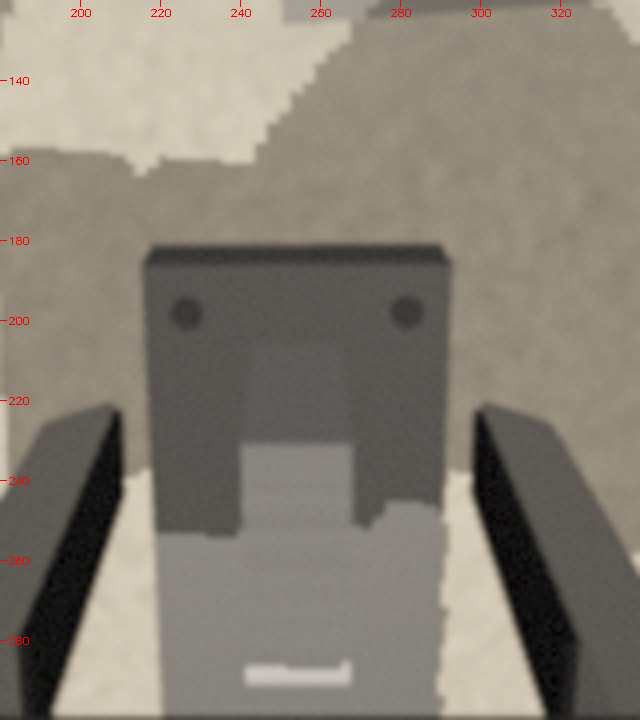

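```bash
python3 -m jog '[{"dp":[0,0,0],"twist":[0,0,0]},{"dp":[0,0,0],"twist":[0,0,0]},{"dp":[0,0,0],"twist":[0,0,0]},{"dp":[0,0,0],"twist":[0,0,0]},{"dp":[0,0,0],"twist":[0,0,0]},{"dp":[0,0,0],"twist":[0,0,0]},{"dp":[0,0,0],"twist":[0,0,0]},{"dp":[0,0,0],"twist":[0,0,0]}]' 1
python3 - <<'E'
from h import *
s,M=tool(); d=cam("wrist"); crop(d,"w7",180,120,340,300,4)
goto()
for u,v,z,n in [(240,230.5,.061,"finback L"),(267.5,230.5,.061,"finback R"),(217,185,.016,"tail L"),(292,185,.016,"tail R")]:
    print(n,((M.T@(p2w(d,u,v,z)-s["eef_pos"]))*1e3).round(1))
E
```

```text
t: 5.18
eef_pos: [0.5586, -0.3692, 0.0385]
ee_rot: [-0.045, 0.999, -0.0, -0.0]
contact_force: [-0.0, -0.4, 1.0]
opening: 0.0161
tcp [ 0.5586 -0.3692  0.0384] yaw(tool y) 95.2 tilt 0.0 F [ 0.7 -0.2  0.5] op 0.0161 t 5.23
finback L [ 16.2  -8.5 -22.5]
finback R [ 16.2   7.4 -22.5]
tail L [ 31.8 -26.8  22.5]
tail R [31.7 27.  22.5]
```

View pics/w7.png

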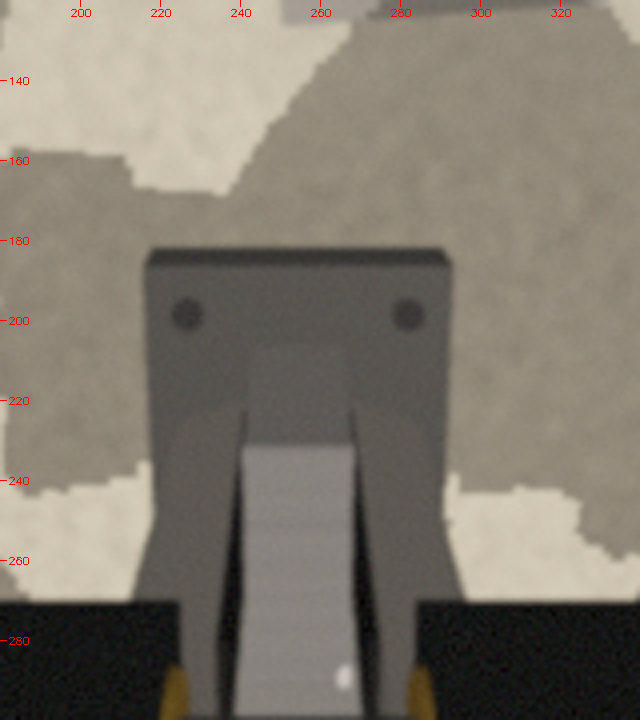

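```bash
cat > ph.py <<'E'
from h import *
PH=np.array([.6363,-.0203]); YAW=np.radians(-9.76)
def ph2w(x,y,z):
    c,s=np.cos(YAW),np.sin(YAW); return np.array([PH[0]+c*x-s*y,PH[1]+s*x+c*y,z])
def w2ph(P):
    c,s=np.cos(YAW),np.sin(YAW); d=np.array(P[:2])-PH; return np.array([c*d[0]+s*d[1],-s*d[0]+c*d[1],P[2]])
E
python3 - <<'E'
from ph import *
T=ph2w(-.1355,0,.1385); print(T); goto(T,80.24)
E
```

```text
[0.50276116 0.00267017 0.1385    ]
tcp [ 0.5586 -0.3692  0.0384] yaw(tool y) 95.2 tilt 0.0 F [ 0.7 -0.2  0.5] op 0.0161 t 5.23
dp cm [  2.19  37.54 -10.01]
tool z twist deg 14.96
```

```bash
python3 -m jog '[{"dp":[0,0,-2],"twist":[0,0,0]},{"dp":[0,0,-3],"twist":[0,0,0]},{"dp":[0,0,-3],"twist":[0,0,0]},{"dp":[0,2,-2],"twist":[0,0,0]},{"dp":[0.4,3,0],"twist":[0,0,0]},{"dp":[0.4,3,0],"twist":[0,0,0]},{"dp":[0.4,3,0],"twist":[0,0,0]},{"dp":[0.4,3,0],"twist":[0,0,0]},{"dp":[0.4,3,0],"twist":[0,0,0]},{"dp":[0.2,3,0],"twist":[0,0,0]},{"dp":[0,3,0],"twist":[0,0,0]},{"dp":[0,3,0],"twist":[0,0,0]}]'
python3 -m jog '[{"dp":[0,3,0],"twist":[0,0,0]},{"dp":[0,3,0],"twist":[0,0,0]},{"dp":[0,3,0],"twist":[0,0,0]},{"dp":[0,2.5,0],"twist":[0,0,0]},{"dp":[0,0,0],"twist":[0,0,3]},{"dp":[0,0,0],"twist":[0,0,4]},{"dp":[0,0,0],"twist":[0,0,4]},{"dp":[0,0,0],"twist":[0,0,4]},{"dp":[0,0,0],"twist":[0,0,0]},{"dp":[0,0,0],"twist":[0,0,0]}]'
python3 - <<'E'
from ph import *
goto(ph2w(-.1355,0,.07),80.24)
d=cam("wrist"); crop(d,"w8",100,0,400,300,2)
E
```

```text
t: 6.23
eef_pos: [0.5125, -0.1109, 0.1383]
ee_rot: [-0.045, 0.999, 0.0, -0.0]
contact_force: [1.0, 0.3, -2.3]
opening: 0.0159
t: 7.07
eef_pos: [0.5026, 0.0023, 0.1383]
ee_rot: [0.084, 0.996, -0.0, -0.0]
contact_force: [-0.4, -0.1, -2.2]
opening: 0.0158
tcp [0.5026 0.0023 0.1383] yaw(tool y) 80.32 tilt 0.02 F [-0.4 -0.1 -2.2] op 0.0158 t 7.07
dp cm [-0.01  0.04  6.83]
tool z twist deg 0.08
```

View pics/w8.png

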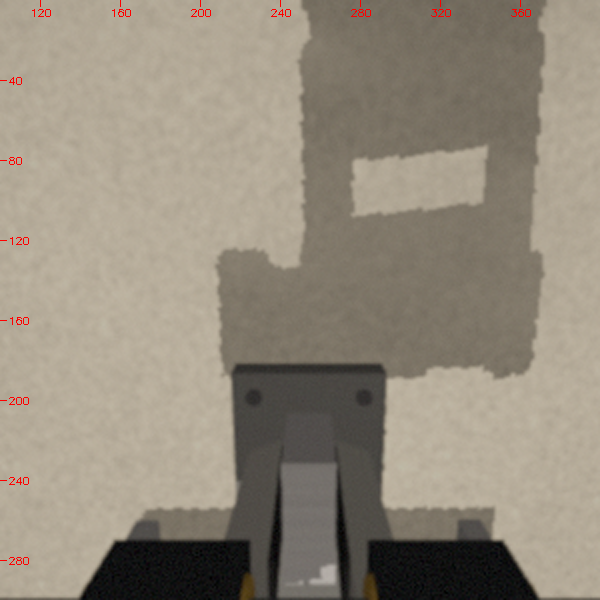

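```bash
python3 -m jog '[{"dp":[0,0,2],"twist":[0,0,0]},{"dp":[0,0,2],"twist":[0,0,0]},{"dp":[0,0,2],"twist":[0,0,0]},{"dp":[0,0,1],"twist":[0,0,0]},{"dp":[0,0,0],"twist":[0,0,0]},{"dp":[0,0,0],"twist":[0,0,0]}]'
python3 -m jog '[{"dp":[0,0,0.2],"twist":[0,0,0]},{"dp":[0,0,0.2],"twist":[0,0,0]},{"dp":[0,0,0],"twist":[0,0,0]},{"dp":[0,0,0],"twist":[0,0,0]}]'
python3 -m jog '[{"dp":[0,0,0.2],"twist":[0,0,0]},{"dp":[0,0,0],"twist":[0,0,0]},{"dp":[0,0,0],"twist":[0,0,0]}]'

```

```text
t: 7.62
eef_pos: [0.5028, 0.0023, 0.0687]
ee_rot: [0.085, 0.996, 0.0, -0.0]
contact_force: [0.2, -0.9, -2.4]
opening: 0.0158
t: 7.95
eef_pos: [0.5029, 0.0023, 0.0649]
ee_rot: [0.085, 0.996, 0.0, 0.0]
contact_force: [-0.6, 0.4, -1.9]
opening: 0.0161
t: 8.2
eef_pos: [0.5027, 0.0023, 0.0624]
ee_rot: [0.085, 0.996, -0.0, -0.0]
contact_force: [1.3, 0.0, -2.8]
opening: 0.0155
```

```bash
python3 -m jog '[{"dp":[0,0,0.2],"twist":[0,0,0]},{"dp":[0,0,0],"twist":[0,0,0]},{"dp":[0,0,0],"twist":[0,0,0]}]'
python3 -m jog '[{"dp":[0,0,0.1],"twist":[0,0,0]},{"dp":[0,0,0],"twist":[0,0,0]},{"dp":[0,0,0],"twist":[0,0,0]}]'
python3 -m jog '[{"dp":[0,0,0.1],"twist":[0,0,0]},{"dp":[0,0,0],"twist":[0,0,0]},{"dp":[0,0,0],"twist":[0,0,0]}]'
python3 -m jog '[{"dp":[0,0,0.1],"twist":[0,0,0]},{"dp":[0,0,0],"twist":[0,0,0]},{"dp":[0,0,0],"twist":[0,0,0]}]'

```

```text
t: 8.45
eef_pos: [0.5027, 0.0023, 0.0603]
ee_rot: [0.085, 0.996, -0.0, -0.0]
contact_force: [0.2, -0.4, -3.5]
opening: 0.0155
t: 8.7
eef_pos: [0.5027, 0.0023, 0.0594]
ee_rot: [0.085, 0.996, 0.0, -0.0]
contact_force: [-0.4, 0.4, -2.3]
opening: 0.0158
t: 8.95
eef_pos: [0.5029, 0.0023, 0.0589]
ee_rot: [0.085, 0.996, -0.0, 0.0]
contact_force: [-2.8, 1.1, 6.0]
opening: 0.0159
t: 9.2
eef_pos: [0.5029, 0.0023, 0.0588]
ee_rot: [0.085, 0.996, -0.0, 0.0]
contact_force: [-11.1, 0.3, 20.2]
opening: 0.0158
```

```bash
python3 -m jog '[{"dp":[0,0,-0.25],"twist":[0,0,0]},{"dp":[-0.6,0,0],"twist":[0,0,0]},{"dp":[-0.6,0,0],"twist":[0,0,0]},{"dp":[0,0,0],"twist":[0,0,0]},{"dp":[0,0,0],"twist":[0,0,0]}]'
python3 -m jog '[{"dp":[-0.2,0,0],"twist":[0,0,0]},{"dp":[0,0,0],"twist":[0,0,0]},{"dp":[0,0,0],"twist":[0,0,0]}]'
python3 -m jog '[{"dp":[-0.2,0,0],"twist":[0,0,0]},{"dp":[0,0,0],"twist":[0,0,0]},{"dp":[0,0,0],"twist":[0,0,0]}]'
python3 -m jog '[{"dp":[-0.2,0,0],"twist":[0,0,0]},{"dp":[0,0,0],"twist":[0,0,0]},{"dp":[0,0,0],"twist":[0,0,0]}]'

```

```text
t: 9.62
eef_pos: [0.5147, 0.0001, 0.0595]
ee_rot: [0.085, 0.996, -0.0, -0.0]
contact_force: [-0.6, 0.2, -2.8]
opening: 0.0155
t: 9.87
eef_pos: [0.5164, -0.0001, 0.0597]
ee_rot: [0.085, 0.996, -0.0, -0.0]
contact_force: [0.2, 0.4, -3.4]
opening: 0.0158
t: 10.12
eef_pos: [0.5167, -0.0002, 0.0594]
ee_rot: [0.085, 0.996, -0.0, -0.002]
contact_force: [-12.1, 1.6, 3.5]
opening: 0.0159
t: 10.37
eef_pos: [0.5175, -0.0003, 0.0593]
ee_rot: [0.085, 0.996, 0.0, -0.004]
contact_force: [-22.5, 2.9, 10.3]
opening: 0.0159
```

```bash
python3 -m jog '[{"dp":[1,0,0],"twist":[0,0,0]},{"dp":[1,0,-1],"twist":[0,0,0]},{"dp":[0.5,0,-3],"twist":[0,0,0]},{"dp":[0,0,-3],"twist":[0,0,-4]},{"dp":[0,0,-1],"twist":[0,0,-4]},{"dp":[0,0,0],"twist":[0,0,-4]},{"dp":[0,0,0],"twist":[0,0,-3]},{"dp":[0,0,0],"twist":[0,0,0]}]'
python3 - <<'E'
from h import *
goto([.5586,-.3692,.14],95.2)
E
```

```text
t: 11.03
eef_pos: [0.4959, 0.0035, 0.1402]
ee_rot: [-0.047, 0.999, -0.0, 0.0]
contact_force: [0.7, -0.6, -3.3]
opening: 0.0158
tcp [0.4959 0.0035 0.1402] yaw(tool y) 95.35 tilt 0.04 F [ 0.7 -0.6 -3.3] op 0.0158 t 11.03
dp cm [-2.770e+00 -3.769e+01  3.000e-02]
tool z twist deg 0.15
```

```bash
python3 -m jog '[{"dp":[-0.25,-3.45,0],"twist":[0,0,0]},{"dp":[-0.25,-3.45,0],"twist":[0,0,0]},{"dp":[-0.25,-3.45,0],"twist":[0,0,0]},{"dp":[-0.25,-3.45,0],"twist":[0,0,0]},{"dp":[-0.25,-3.45,0],"twist":[0,0,0]},{"dp":[-0.25,-3.45,0],"twist":[0,0,0]},{"dp":[-0.25,-3.45,0],"twist":[0,0,0]},{"dp":[-0.25,-3.45,0],"twist":[0,0,0]},{"dp":[-0.25,-3.45,0],"twist":[0,0,0]},{"dp":[-0.25,-3.45,0],"twist":[0,0,0]},{"dp":[-0.25,-3.2,0],"twist":[0,0,0]},{"dp":[0,0,0],"twist":[0,0,0]}]'
python3 - <<'E'
from h import *
goto([.5586,-.3692,.041],95.2)
d=cam("wrist"); crop(d,"w9",0,0,512,384,1)
E
```

```text
t: 12.03
eef_pos: [0.5568, -0.3745, 0.1389]
ee_rot: [-0.042, 0.999, -0.0, -0.0]
contact_force: [-0.8, 1.1, -2.5]
opening: 0.0159
tcp [ 0.5568 -0.3745  0.1389] yaw(tool y) 94.87 tilt 0.05 F [-0.8  1.1 -2.5] op 0.0159 t 12.03
dp cm [-0.23  0.52  9.79]
tool z twist deg -0.33
```

View pics/w9.png

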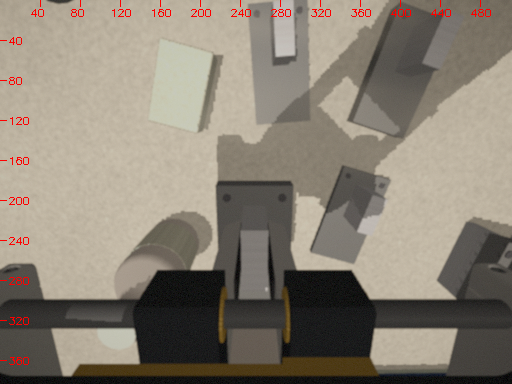

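```bash
python3 -m jog '[{"dp":[-0.2,0.5,2],"twist":[0,0,0]},{"dp":[0,0,2.5],"twist":[0,0,0]},{"dp":[0,0,2.5],"twist":[0,0,0]},{"dp":[0,0,1.5],"twist":[0,0,0]},{"dp":[0,0,0.8],"twist":[0,0,0]},{"dp":[0,0,0.4],"twist":[0,0,0]},{"dp":[0,0,0.2],"twist":[0,0,0]},{"dp":[0,0,0.1],"twist":[0,0,0]},{"dp":[0,0,0],"twist":[0,0,0]},{"dp":[0,0,0],"twist":[0,0,0]}]'
python3 -m jog '[{"dp":[0,0,0],"twist":[0,0,0]},{"dp":[0,0,0],"twist":[0,0,0]},{"dp":[0,0,0],"twist":[0,0,0]},{"dp":[0,0,0],"twist":[0,0,0]},{"dp":[0,0,-2],"twist":[0,0,0]},{"dp":[0,0,-3],"twist":[0,0,0]},{"dp":[0,0,-3],"twist":[0,0,0]},{"dp":[0,0,-3],"twist":[0,0,0]},{"dp":[0,0,0],"twist":[0,0,0]}]' 0.35
python3 - <<'E'
from h import *
a=np.radians(9.1); f=np.array([.4298,-.3596])+np.array([np.cos(a),np.sin(a)])*-.025; print(f)
goto([*f,.14],99.1)
d=cam("wrist"); crop(d,"w10",0,0,512,384,1)
E
```

```text
t: 12.92
eef_pos: [0.5593, -0.3645, 0.0409]
ee_rot: [-0.045, 0.999, -0.0, 0.001]
contact_force: [-0.3, -0.3, -3.0]
opening: 0.0163
t: 13.67
eef_pos: [0.5607, -0.3656, 0.157]
ee_rot: [-0.045, 0.999, -0.003, 0.004]
contact_force: [1.1, -0.8, 1.9]
opening: 0.0607
[ 0.40511465 -0.36355395]
tcp [ 0.5607 -0.3656  0.157 ] yaw(tool y) 95.2 tilt 0.54 F [ 1.1 -0.8  1.9] op 0.0607 t 13.67
dp cm [15.49  1.62  1.58]
tool z twist deg -3.9
```

View pics/w10.png

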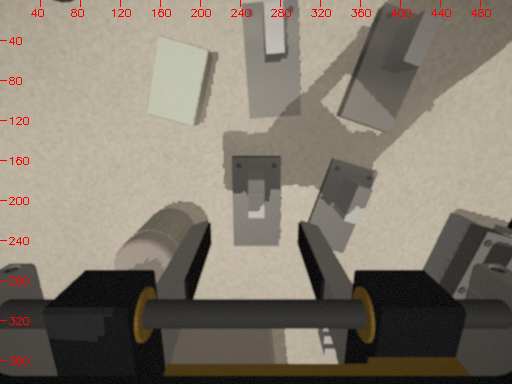

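```bash
python3 -m jog '[{"dp":[3.9,0.4,0],"twist":[0,0,7]},{"dp":[3.9,0,0],"twist":[0,0,7]},{"dp":[3.9,-0.5,0],"twist":[0,0,7]},{"dp":[3.7,-1,0],"twist":[0,0,7]},{"dp":[0,0,0],"twist":[0,0,7]},{"dp":[0,0,0],"twist":[0,0,7]},{"dp":[0,0,0],"twist":[0,0,7]},{"dp":[0,0,0],"twist":[0,0,7]},{"dp":[0,0,0],"twist":[0,0,7]},{"dp":[0,0,0],"twist":[0,0,7]},{"dp":[0,0,0],"twist":[0,0,7]},{"dp":[0,0,0],"twist":[0,0,7]}]'
python3 -m jog '[{"dp":[0,0,0],"twist":[0,0,7]},{"dp":[0,0,0],"twist":[0,0,7]},{"dp":[0,0,0],"twist":[0,0,7]},{"dp":[0,0,0],"twist":[0,0,7]},{"dp":[0,0,0],"twist":[0,0,7]},{"dp":[0,0,0],"twist":[0,0,7]},{"dp":[0,0,0],"twist":[0,0,7]},{"dp":[0,0,0],"twist":[0,0,7]},{"dp":[0,0,0],"twist":[0,0,7]},{"dp":[0,0,0],"twist":[0,0,7]},{"dp":[0,0,0],"twist":[0,0,7]},{"dp":[0,0,0],"twist":[0,0,7]}]'
python3 -m jog '[{"dp":[0,0,0],"twist":[0,0,7]},{"dp":[0,0,0],"twist":[0,0,0]},{"dp":[0,0,0],"twist":[0,0,0]}]'
python3 - <<'E'
from h import *
goto([.4051,-.3636,.035],99.1)
d=cam("wrist"); crop(d,"w11",0,0,512,384,1)
E
```

```text
t: 14.72
eef_pos: [0.4028, -0.3609, 0.1488]
ee_rot: [0.637, 0.771, 0.0, -0.001]
contact_force: [0.5, 0.8, -0.4]
opening: 0.0613
t: 15.72
eef_pos: [0.4028, -0.3609, 0.1489]
ee_rot: [0.989, 0.147, -0.0, -0.001]
contact_force: [1.0, -0.4, -0.2]
opening: 0.0612
t: 15.97
eef_pos: [0.4029, -0.361, 0.1492]
ee_rot: [0.996, 0.091, -0.0, -0.0]
contact_force: [-0.6, -0.7, 0.1]
opening: 0.0614
tcp [ 0.4029 -0.361   0.1492] yaw(tool y) -79.58 tilt 0.07 F [-0.6 -0.7  0.1] op 0.0614 t 15.97
dp cm [ 0.18  0.31 11.42]
tool z twist deg 1.32
```

View pics/w11.png

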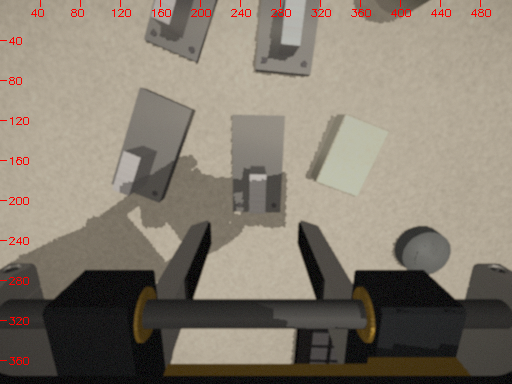

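```bash
python3 - <<'E'
from h import *
s,M=tool(); d=cam("wrist"); crop(d,"w12",220,105,300,225,5)
E
```

```text
(no output)
```

View pics/w12.png

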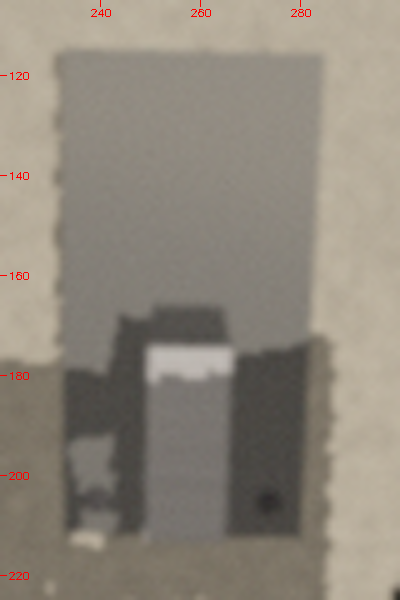

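```bash
python3 - <<'E'
from h import *
s,M=tool(); d=cam("wrist")
for u,v,z,n in [(248.7,173.7,.057,"fin front L"),(266,173.7,.057,"fin front R"),(231.7,115,.012,"nose L"),(284.3,115,.012,"nose R")]:
    P=p2w(d,u,v,z);print(n,P.round(4),((M.T@(P-s["eef_pos"]))*1e3).round(1))
goto()
E
```

```text
fin front L [ 0.4264 -0.3516  0.057 ] [24.8 -5.  92.5]
fin front R [ 0.4294 -0.3681  0.057 ] [24.8 11.7 92.5]
nose L [ 0.4766 -0.3232  0.012 ] [ 79.4 -23.9 137.5]
nose R [ 0.4868 -0.3786  0.012 ] [ 79.4  32.5 137.4]
tcp [ 0.403  -0.3611  0.1496] yaw(tool y) -79.61 tilt 0.03 F [-0.1 -0.3 -0. ] op 0.0615 t 16.12
```

```bash
python3 -m jog '[{"dp":[0,0.38,0],"twist":[0,0,0]},{"dp":[0,0,2],"twist":[0,0,0]},{"dp":[0,0,2],"twist":[0,0,0]},{"dp":[0,0,2],"twist":[0,0,0]},{"dp":[0,0,2],"twist":[0,0,0]},{"dp":[0,0,1.5],"twist":[0,0,0]},{"dp":[0,0,1],"twist":[0,0,0]},{"dp":[0,0,0.6],"twist":[0,0,0]},{"dp":[0,0,0.3],"twist":[0,0,0]},{"dp":[0,0,0],"twist":[0,0,0]},{"dp":[0,0,0],"twist":[0,0,0]}]'
python3 -m jog '[{"dp":[0,0,0],"twist":[0,0,0]},{"dp":[0,0,0],"twist":[0,0,0]},{"dp":[0,0,0],"twist":[0,0,0]},{"dp":[0,0,0],"twist":[0,0,0]},{"dp":[0,0,0],"twist":[0,0,0]},{"dp":[0,0,0],"twist":[0,0,0]},{"dp":[0,0,0],"twist":[0,0,0]},{"dp":[0,0,0],"twist":[0,0,0]}]' 1
python3 - <<'E'
from ph import *
s,M=tool(); d=cam("wrist"); crop(d,"w13",180,20,340,300,3)
goto(ph2w(-.1352,0,.14),-99.76)
E
```

```text
t: 17.03
eef_pos: [0.4041, -0.3652, 0.0366]
ee_rot: [0.996, 0.089, 0.0, 0.0]
contact_force: [-0.7, 0.1, 0.1]
opening: 0.0611
t: 17.7
eef_pos: [0.4038, -0.3649, 0.036]
ee_rot: [0.996, 0.089, -0.0, -0.0]
contact_force: [-0.6, -0.3, -0.2]
opening: 0.0156
tcp [ 0.4038 -0.3649  0.036 ] yaw(tool y) -79.8 tilt 0.01 F [-0.1  0.5  0.3] op 0.0157 t 17.75
dp cm [ 16.28 -34.41 -10.4 ]
tool z twist deg 19.96
```

View pics/w13.png

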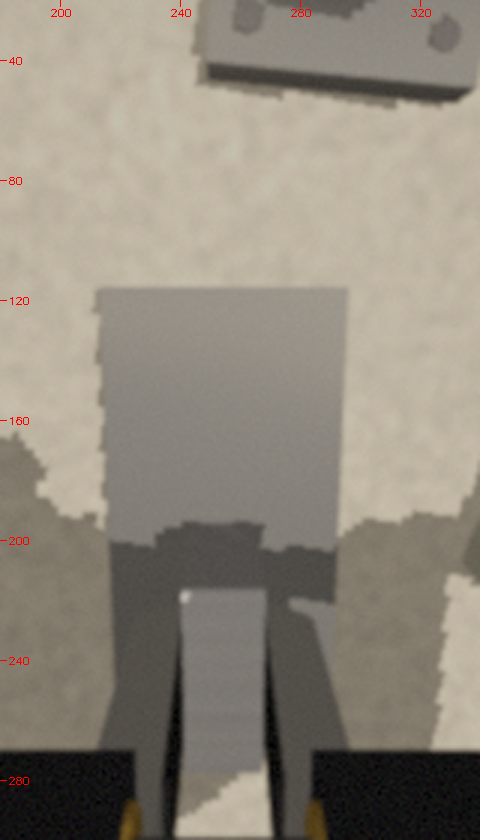

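```bash
python3 - <<'E'
from h import *
s,M=tool(); d=cam("wrist")
for u,v,z,n in [(242,216,.057,"finfront L"),(269,216,.057,"finfront R"),(212,115.7,.012,"nose L"),(295,115.7,.012,"nose R")]:
    P=p2w(d,u-.4,v-.4,z);print(n,((M.T@(P-s["eef_pos"]))*1e3).round(1))
E
python3 -m jog '[{"dp":[0,0,-2],"twist":[0,0,0]},{"dp":[0,0,-3.4],"twist":[0,0,0]},{"dp":[0,0,-3.5],"twist":[0,0,0]},{"dp":[0.5,-1,-1.5],"twist":[0,0,0]},{"dp":[1.5,-3,0],"twist":[0,0,0]},{"dp":[1.5,-3.2,0],"twist":[0,0,0]},{"dp":[1.5,-3.2,0],"twist":[0,0,0]},{"dp":[1.5,-3.2,0],"twist":[0,0,0]},{"dp":[1.5,-3.2,0],"twist":[0,0,0]},{"dp":[1.5,-3.2,0],"twist":[0,0,0]},{"dp":[1.5,-3.2,0],"twist":[0,0,0]},{"dp":[1.5,-3.2,0],"twist":[0,0,0]}]'
python3 -m jog '[{"dp":[1.5,-3.2,0],"twist":[0,0,0]},{"dp":[1.3,-3,0],"twist":[0,0,0]},{"dp":[1,-1.8,0],"twist":[0,0,0]},{"dp":[0,0,0],"twist":[0,0,5]},{"dp":[0,0,0],"twist":[0,0,5]},{"dp":[0,0,0],"twist":[0,0,5]},{"dp":[0,0,0],"twist":[0,0,5]},{"dp":[0,0,0],"twist":[0,0,0]},{"dp":[0,0,0],"twist":[0,0,0]}]'
python3 - <<'E'
from ph import *
goto(ph2w(-.1352,0,.0575),-99.76)
E
```

```text
finfront L [ 24.3  -6.7 -21. ]
finfront R [ 24.4   8.7 -21. ]
nose L [ 79.5 -28.3  24. ]
nose R [79.5 27.7 23.9]
t: 18.8
eef_pos: [0.4801, -0.0812, 0.1399]
ee_rot: [0.996, 0.089, -0.0, -0.0]
contact_force: [1.1, -0.3, -1.2]
opening: 0.0159
t: 19.55
eef_pos: [0.5032, 0.0025, 0.1398]
ee_rot: [0.996, -0.084, -0.0, 0.0]
contact_force: [0.9, 0.8, -1.2]
opening: 0.0157
tcp [0.5032 0.0025 0.1398] yaw(tool y) -99.64 tilt 0.02 F [ 0.9  0.8 -1.2] op 0.0157 t 19.55
dp cm [-0.01 -0.01  8.23]
tool z twist deg 0.12
```

```bash
python3 -m jog '[{"dp":[0,0,2.5],"twist":[0,0,0]},{"dp":[0,0,2.5],"twist":[0,0,0]},{"dp":[0,0,2],"twist":[0,0,0]},{"dp":[0,0,0.8],"twist":[0,0,0]},{"dp":[0,0,0.4],"twist":[0,0,0]},{"dp":[0,0,0],"twist":[0,0,0]},{"dp":[0,0,0],"twist":[0,0,0]}]'
python3 - <<'E'
from ph import *
goto()
d=cam("wrist"); crop(d,"w14",130,0,400,290,2)
e=cam("scene");crop(e,"s14",200,180,320,280,6)
E
```

```text
t: 20.13
eef_pos: [0.5038, 0.0025, 0.0589]
ee_rot: [0.996, -0.085, 0.001, -0.0]
contact_force: [0.6, 0.3, -1.3]
opening: 0.0156
tcp [0.5038 0.0025 0.0589] yaw(tool y) -99.75 tilt 0.07 F [ 0.6  0.3 -1.3] op 0.0156 t 20.13
```

View pics/w14.png

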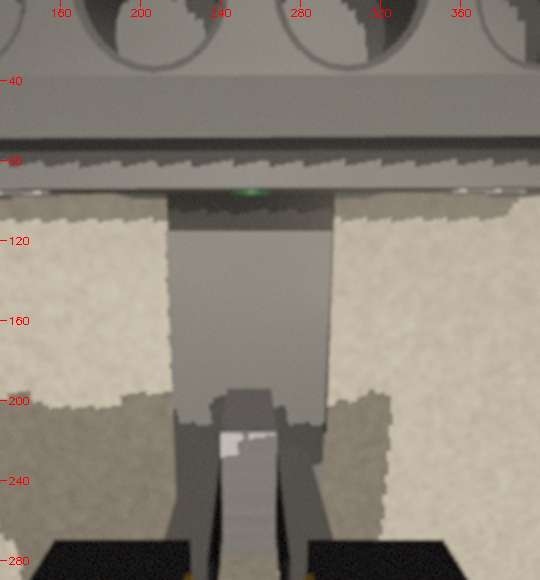

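View pics/s14.png

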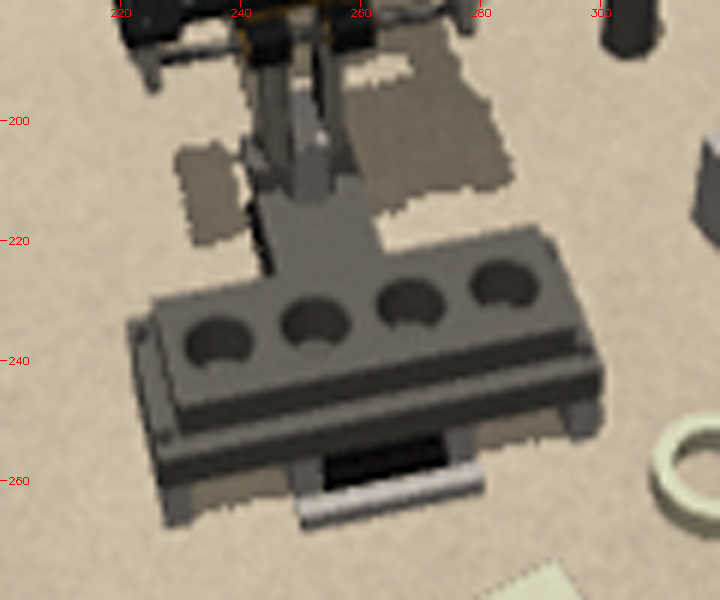

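```bash
python3 -m jog '[{"dp":[0,0,0.16],"twist":[0,0,0]},{"dp":[0.5,0,0],"twist":[0,0,0]},{"dp":[0.5,0,0],"twist":[0,0,0]},{"dp":[0.5,0,0],"twist":[0,0,0]},{"dp":[0.5,0,0],"twist":[0,0,0]},{"dp":[0.5,0,0],"twist":[0,0,0]},{"dp":[0,0,0],"twist":[0,0,0]}]'

```

```text
t: 20.82
eef_pos: [0.529, -0.002, 0.0565]
ee_rot: [0.996, -0.085, 0.0, -0.0]
contact_force: [0.4, -0.5, 0.0]
opening: 0.016
```

```bash
python3 -m jog '[{"dp":[0.5,0,0],"twist":[0,0,0]},{"dp":[0.5,0,0],"twist":[0,0,0]},{"dp":[0.5,0,0],"twist":[0,0,0]},{"dp":[0.5,0,0],"twist":[0,0,0]},{"dp":[0.5,0,0],"twist":[0,0,0]},{"dp":[0.5,0,0],"twist":[0,0,0]},{"dp":[0.5,0,0],"twist":[0,0,0]},{"dp":[0.3,0,0],"twist":[0,0,0]},{"dp":[0,0,0],"twist":[0,0,0]}]'
python3 -m jog '[{"dp":[0.2,0,0],"twist":[0,0,0]},{"dp":[0.2,0,0],"twist":[0,0,0]},{"dp":[0,0,0],"twist":[0,0,0]}]'
python3 -m jog '[{"dp":[0.2,0,0],"twist":[0,0,0]},{"dp":[0.2,0,0],"twist":[0,0,0]},{"dp":[0,0,0],"twist":[0,0,0]}]'

```

```text
t: 21.57
eef_pos: [0.5663, -0.0084, 0.0565]
ee_rot: [0.996, -0.085, 0.001, 0.0]
contact_force: [1.6, -0.2, 3.1]
opening: 0.0157
t: 21.82
eef_pos: [0.5696, -0.0089, 0.0564]
ee_rot: [0.996, -0.085, 0.0, -0.0]
contact_force: [-0.2, 0.8, 3.3]
opening: 0.016
t: 22.07
eef_pos: [0.5712, -0.0092, 0.0562]
ee_rot: [0.996, -0.085, -0.003, -0.0]
contact_force: [-20.3, 3.2, 15.9]
opening: 0.0159
```

```bash
python3 -m jog '[{"dp":[0,0,0],"twist":[0,0,0]},{"dp":[0,0,0],"twist":[0,0,0]},{"dp":[0,0,0],"twist":[0,0,0]},{"dp":[0,0,0],"twist":[0,0,0]},{"dp":[0,0,0],"twist":[0,0,0]}]' 0.5
python3 - <<'E'
from ph import *
goto()
d=cam("wrist"); crop(d,"w15",150,80,370,290,3)
E
```

```text
t: 22.48
eef_pos: [0.5733, -0.0096, 0.0562]
ee_rot: [0.996, -0.085, 0.0, 0.0]
contact_force: [0.1, -0.6, -0.4]
opening: 0.0451
tcp [ 0.5733 -0.0096  0.0562] yaw(tool y) -99.8 tilt 0.01 F [ 0.1 -0.6 -0.4] op 0.0451 t 22.48
```

View pics/w15.png

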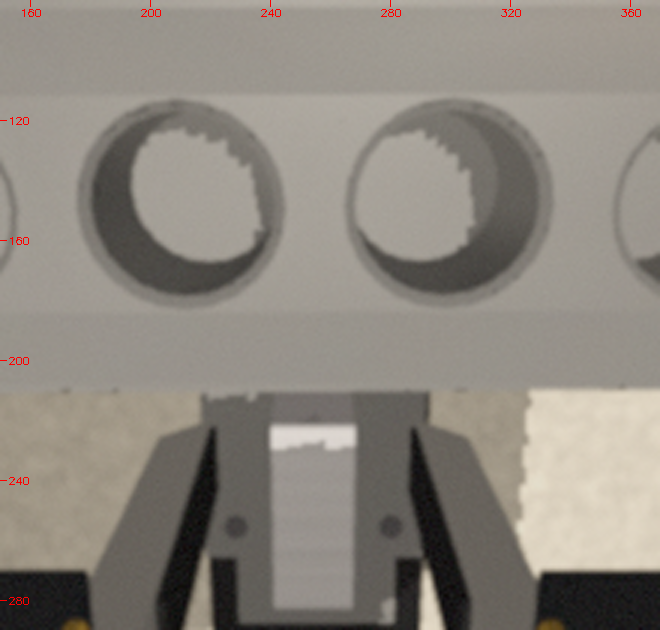

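```bash
python3 - <<'E'
from ph import *
d=cam("wrist")
for u,v,z,n in [(240,221.3,.0775,"finfrontL"),(268.7,221.3,.0775,"finfrontR"),(210.2,147.3,.082,"bore2"),(299.5,147.3,.082,"bore1")]:
    P=p2w(d,u,v,z); print(n,P.round(4),(w2ph(P)*1e3).round(1))
E
```

```text
finfrontL [ 0.5954 -0.0057  0.0775] [-42.8   7.5  77.5]
finfrontR [ 0.5926 -0.022   0.0775] [-42.8  -9.   77.5]
bore2 [0.64   0.0014 0.082 ] [ 0. 22. 82.]
bore1 [ 0.6322 -0.0441  0.082 ] [ -0.  -24.1  82. ]
```

```bash
sed -i 's/\[.6363,-.0203\]/[.6362,-.0209]/' ph.py; python3 -m jog '[{"dp":[0,0,-2],"twist":[0,0,0]},{"dp":[0,0,-3],"twist":[0,0,0]},{"dp":[0,0,-4],"twist":[0,0,0]},{"dp":[-1,0,-4],"twist":[0,0,0]},{"dp":[-2,0,-3],"twist":[0,0,0]},{"dp":[-2,0,-2],"twist":[0,0,0]}]' 0.35
python3 - <<'E'
from ph import *
d=cam("side")
for u,v in [(227,157),(251,152),(229,173),(252,169)]: print(p2w(d,u,v,.07).round(3))
goto([.42,.17,.24],0)
crop(d,"d15",140,100,340,240,4)
E
```

```text
t: 23.08
eef_pos: [0.524, -0.0011, 0.2395]
ee_rot: [0.996, -0.085, 0.002, 0.0]
contact_force: [-0.4, -0.2, 0.6]
opening: 0.0611
[0.377 0.305 0.07 ]
[0.467 0.335 0.07 ]
[0.383 0.204 0.07 ]
[0.464 0.224 0.07 ]
tcp [ 5.224e-01 -5.000e-04  2.426e-01] yaw(tool y) -99.78 tilt 0.4 F [-0.8  0.2  4. ] op 0.0609 t 23.13
dp cm [-12.99 -15.06   0.19]
tool z twist deg 80.22
```

View pics/d15.png

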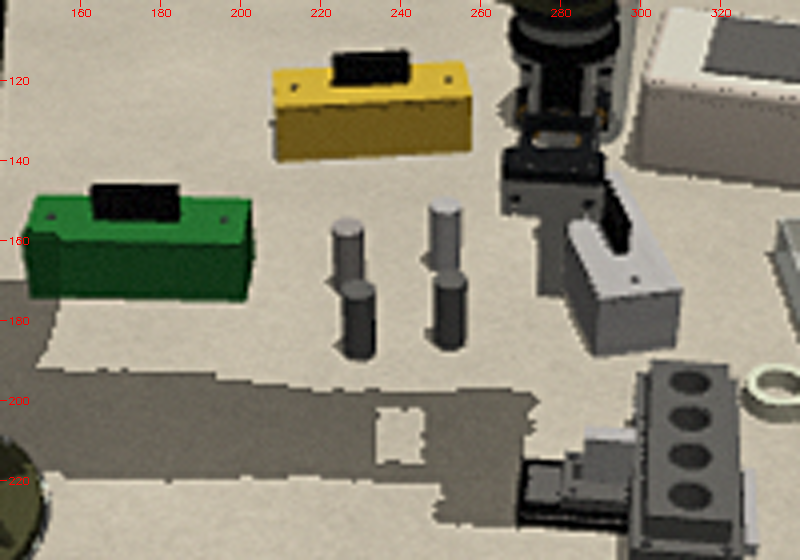

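```bash
python3 -m jog '[{"dp":[-3.25,-3.77,0],"twist":[0,0,0]},{"dp":[-3.25,-3.77,0],"twist":[0,0,0]},{"dp":[-3.25,-3.77,0],"twist":[0,0,0]},{"dp":[-3.25,-3.77,0],"twist":[0,0,0]},{"dp":[0,0,0],"twist":[0,0,-7]},{"dp":[0,0,0],"twist":[0,0,-7]},{"dp":[0,0,0],"twist":[0,0,-7]},{"dp":[0,0,0],"twist":[0,0,-7]},{"dp":[0,0,0],"twist":[0,0,-7]},{"dp":[0,0,0],"twist":[0,0,-7]},{"dp":[0,0,0],"twist":[0,0,-7]},{"dp":[0,0,0],"twist":[0,0,-7]}]'
python3 -m jog '[{"dp":[0,0,0],"twist":[0,0,-7]},{"dp":[0,0,0],"twist":[0,0,-7]},{"dp":[0,0,0],"twist":[0,0,-7]},{"dp":[0,0,0],"twist":[0,0,-7]},{"dp":[0,0,0],"twist":[0,0,-6]},{"dp":[0,0,0],"twist":[0,0,0]},{"dp":[0,0,0],"twist":[0,0,0]}]'
python3 - <<'E'
from ph import *
goto()
d=cam("wrist"); crop(d,"w16",100,0,420,300,2)
E
```

```text
t: 24.13
eef_pos: [0.4383, 0.1418, 0.2361]
ee_rot: [0.919, 0.395, -0.0, -0.0]
contact_force: [-0.5, 0.3, -0.7]
opening: 0.0606
t: 24.72
eef_pos: [0.4383, 0.1418, 0.2362]
ee_rot: [0.766, 0.643, -0.0, -0.0]
contact_force: [0.4, 0.3, 0.1]
opening: 0.0609
tcp [0.4383 0.1418 0.2362] yaw(tool y) -10.0 tilt 0.01 F [0.4 0.3 0.1] op 0.0609 t 24.72
```

View pics/w16.png

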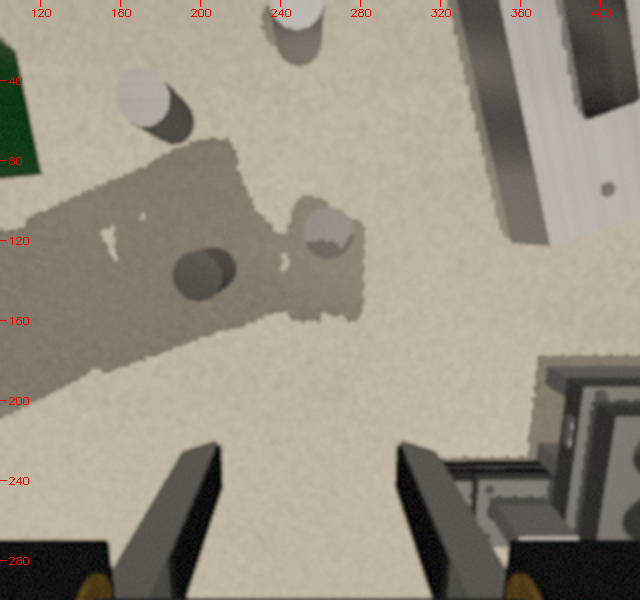

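```bash
python3 - <<'E'
from ph import *
d=cam("wrist"); s,M=tool()
for u,v in [(264,114),(198.5,138),(171,48.5),(247,4)]:
    P=p2w(d,u-.4,v-.4,.07); print(P.round(4),(M.T@(P-s["eef_pos"])*100).round(2))
for b in [-.069,-.023,.023,.069]: print(ph2w(0,b,.046).round(4))
E
```

```text
[0.4632 0.2197 0.07  ] [ 8.1   1.11 16.62]
[0.3814 0.2061 0.07  ] [ 5.34 -6.71 16.63]
[0.3738 0.3058 0.07  ] [15.03 -9.19 16.62]
[0.4639 0.3332 0.07  ] [19.29 -0.79 16.62]
[ 0.6245 -0.0889  0.046 ]
[ 0.6323 -0.0436  0.046 ]
[0.6401 0.0018 0.046 ]
[0.6479 0.0471 0.046 ]
```

```bash
python3 -m jog '[{"dp":[4,0.5,0],"twist":[0,0,0]},{"dp":[4.1,0.6,0],"twist":[0,0,0]},{"dp":[0,0,3],"twist":[0,0,0]},{"dp":[0,0,3],"twist":[0,0,0]},{"dp":[0,0,3],"twist":[0,0,0]},{"dp":[0,0,0],"twist":[0,0,0]},{"dp":[0,0,0],"twist":[0,0,0]}]'
python3 - <<'E'
from ph import *
goto([.4632,.2197,.053])
d=cam("wrist"); crop(d,"w17",150,100,350,300,3)
E
```

```text
t: 25.4
eef_pos: [0.4626, 0.2196, 0.1461]
ee_rot: [0.765, 0.643, -0.001, -0.0]
contact_force: [0.6, -0.1, -0.1]
opening: 0.0613
tcp [0.4626 0.2196 0.1461] yaw(tool y) -9.9 tilt 0.13 F [ 0.6 -0.1 -0.1] op 0.0613 t 25.4
dp cm [0.03 0.08 9.31]
```

View pics/w17.png

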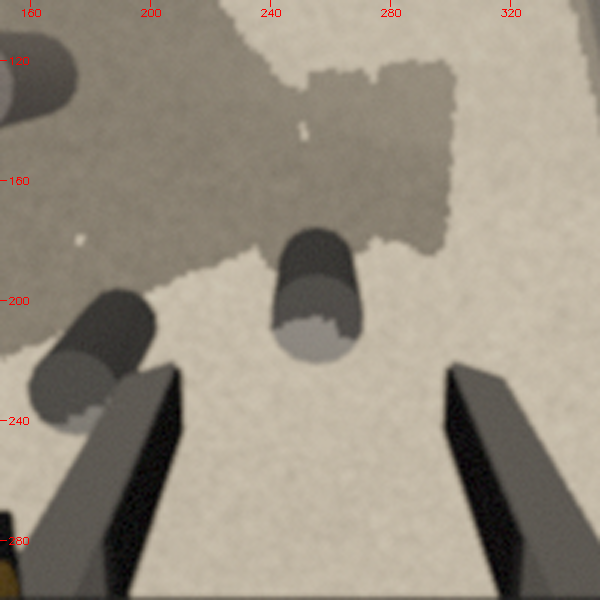

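```bash
python3 - <<'E'
from ph import *
d=cam("wrist"); s,M=tool()
P=p2w(d,255.3,205.7,.07); print(P.round(4),(M.T@(P-s["eef_pos"])*100).round(2))
E
python3 -m jog '[{"dp":[0,0,2],"twist":[0,0,0]},{"dp":[0,0,2],"twist":[0,0,0]},{"dp":[0,0,2],"twist":[0,0,0]},{"dp":[0,0,1.7],"twist":[0,0,0]},{"dp":[0,0,1],"twist":[0,0,0]},{"dp":[0,0,0.6],"twist":[0,0,0]},{"dp":[0,0,0],"twist":[0,0,0]},{"dp":[0,0,0],"twist":[0,0,0]}]'
```

```text
[0.464  0.2169 0.07  ] [-0.31  0.06  7.83]
t: 26.17
eef_pos: [0.4635, 0.22, 0.0545]
ee_rot: [0.765, 0.644, 0.001, 0.0]
contact_force: [-0.1, -1.1, 0.4]
opening: 0.061
```

```bash
python3 - <<'E'
from ph import *
d=cam("wrist"); crop(d,"w18",180,170,330,300,4)
E
```

```text
(no output)
```

View pics/w18.png

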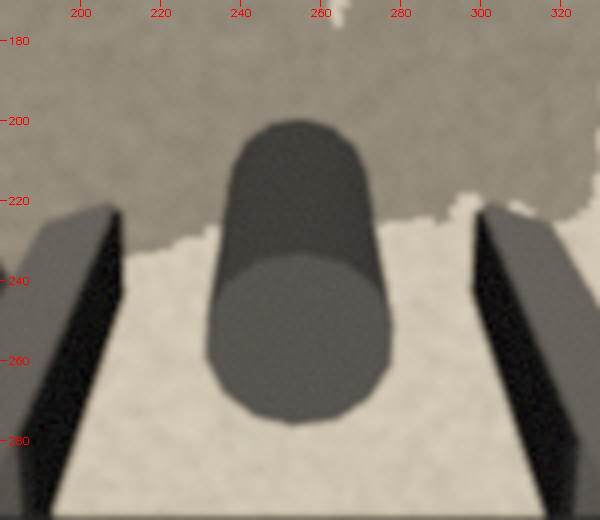

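```bash
cat > top.py <<'E'
import sys
from ph import *
d=cam("wrist"); s,M=tool()
u,v,z=map(float,sys.argv[1:4])
P=p2w(d,u-.4,v-.4,z); print(P.round(4),"tool cm",(M.T@(P-s["eef_pos"])*100).round(2)); goto()
E
python3 top.py 254.9 254.6 .07
```

```text
[0.4631 0.2167 0.07  ] tool cm [-0.33  0.02 -1.54]
tcp [0.4635 0.22   0.0546] yaw(tool y) -9.81 tilt 0.11 F [ 0.7 -0.9  0.1] op 0.0612 t 26.27
```

```bash
python3 -m jog '[{"dp":[-0.3,0,0.1],"twist":[0,0,0]},{"dp":[0,0,0],"twist":[0,0,0]},{"dp":[0,0,0],"twist":[0,0,0]},{"dp":[0,0,0],"twist":[0,0,0]},{"dp":[0,0,0],"twist":[0,0,0]},{"dp":[0,0,0],"twist":[0,0,0]},{"dp":[0,0,0],"twist":[0,0,0]},{"dp":[0,0,0],"twist":[0,0,0]}]' 1
python3 - <<'E'
from ph import *
d=cam("wrist"); crop(d,"w19",180,170,330,300,4)
goto(ph2w(0,-.069,.2),-9.76)
E
```

```text
t: 26.93
eef_pos: [0.4624, 0.2169, 0.0524]
ee_rot: [0.765, 0.644, 0.0, 0.0]
contact_force: [0.2, -0.1, 0.8]
opening: 0.0298
tcp [0.4624 0.2169 0.0524] yaw(tool y) -9.8 tilt 0.0 F [-0.9 -0.1  1.5] op 0.0297 t 26.98
dp cm [-27.37  21.18 -14.76]
tool z twist deg -0.04
```

View pics/w19.png

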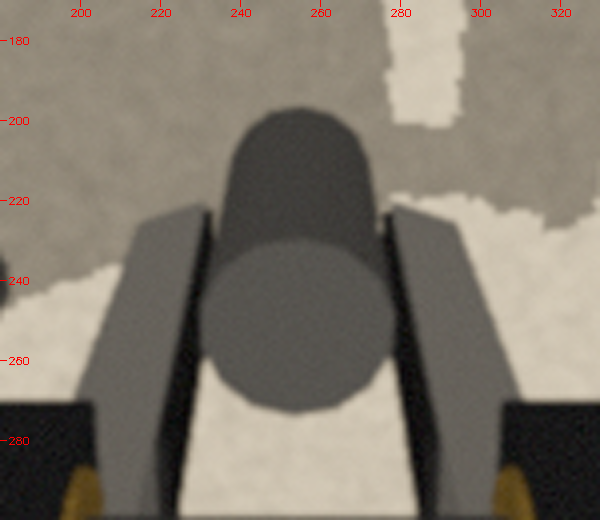

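```bash
python3 top.py 254.5 251.5 .07
python3 -m jog '[{"dp":[0,0,-2],"twist":[0,0,0]},{"dp":[0,0,-4],"twist":[0,0,0]},{"dp":[0,0,-4],"twist":[0,0,0]},{"dp":[0,0,-4],"twist":[0,0,0]},{"dp":[-2.5,2,-0.8],"twist":[0,0,0]},{"dp":[-3,2.3,0],"twist":[0,0,0]},{"dp":[-3,2.3,0],"twist":[0,0,0]},{"dp":[-3,2.3,0],"twist":[0,0,0]},{"dp":[-3,2.3,0],"twist":[0,0,0]},{"dp":[-3,2.3,0],"twist":[0,0,0]},{"dp":[-3,2.3,0],"twist":[0,0,0]},{"dp":[-3,2.3,0],"twist":[0,0,0]}]'
python3 -m jog '[{"dp":[-3,2.3,0],"twist":[0,0,0]},{"dp":[-0.8,0.6,0],"twist":[0,0,0]},{"dp":[0,0,0],"twist":[0,0,0]},{"dp":[0,0,0],"twist":[0,0,0]}]'
python3 - <<'E'
from ph import *
goto(ph2w(0,-.069,.2),-9.76)
d=cam("wrist"); crop(d,"w20",150,0,400,290,2)
E
```

```text
[0.4623 0.2168 0.07  ] tool cm [-0.01 -0.01 -1.76]
tcp [0.4624 0.2169 0.0524] yaw(tool y) -9.8 tilt 0.01 F [-0.5  0.4  0. ] op 0.0297 t 27.03
t: 28.03
eef_pos: [0.6012, -0.0474, 0.2001]
ee_rot: [0.765, 0.644, -0.0, -0.0]
contact_force: [1.1, 0.9, -0.7]
opening: 0.0297
t: 28.37
eef_pos: [0.6225, -0.0877, 0.1997]
ee_rot: [0.765, 0.644, -0.0, -0.001]
contact_force: [-0.2, 0.9, -1.3]
opening: 0.0294
tcp [ 0.6225 -0.0877  0.1997] yaw(tool y) -9.84 tilt 0.07 F [-0.2  0.9 -1.3] op 0.0294 t 28.37
dp cm [-0.08  0.22 -0.03]
tool z twist deg -0.08
```

View pics/w20.png

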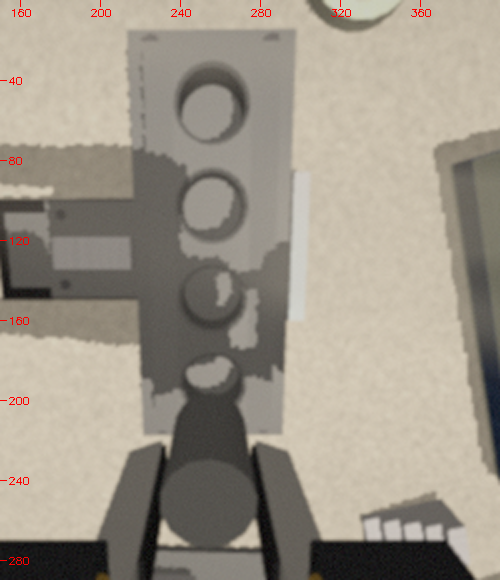

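```bash
python3 - <<'E'
from ph import *
d=cam("wrist")
for u,v in [(256,51),(256.5,102.5),(256,147.5)]: 
    P=p2w(d,u-.4,v-.4,.082);print(P.round(4),(w2ph(P)*1e3).round(1))
E
```

```text
[0.6471 0.0488 0.082 ] [-1.1 70.6 82. ]
[0.6398 0.0032 0.082 ] [-0.5 24.3 82. ]
[ 0.6319 -0.0404  0.082 ] [ -1.  -19.9  82. ]
```

```bash
python3 -m jog '[{"dp":[-0.08,0.2,2],"twist":[0,0,0]},{"dp":[0,0,2],"twist":[0,0,0]},{"dp":[0,0,1.5],"twist":[0,0,0]},{"dp":[0,0,0.6],"twist":[0,0,0]},{"dp":[0,0,0],"twist":[0,0,0]},{"dp":[0,0,0],"twist":[0,0,0]}]'
python3 - <<'E'
from ph import *
goto(ph2w(0,-.069,.139),-9.76)
d=cam("wrist"); crop(d,"w21",180,40,340,290,3)
E
```

```text
t: 28.97
eef_pos: [0.6248, -0.0883, 0.1403]
ee_rot: [0.765, 0.644, 0.0, 0.0]
contact_force: [0.7, 0.6, -1.0]
opening: 0.03
tcp [ 0.6248 -0.0883  0.1403] yaw(tool y) -9.75 tilt 0.04 F [ 0.7  0.6 -1. ] op 0.03 t 28.97
dp cm [-0.06 -0.02  0.13]
tool z twist deg 0.01
```

View pics/w21.png

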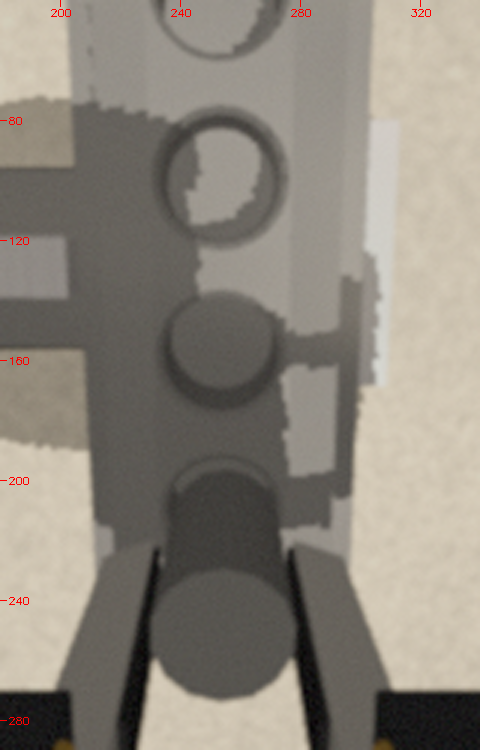

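```bash
python3 - <<'E'
from ph import *
d=cam("wrist"); s,M=tool()
for u,v in [(253.3,98.7),(253.3,156.3),(253.7,38.5)]: 
    P=p2w(d,u-.4,v-.4,.082);print((w2ph(P)*1e3).round(1),(M.T@(P-s["eef_pos"])*1e3).round(1))
P=p2w(d,254.3,251.3,.1579);print("ins top",(w2ph(P)*1e3).round(1),(M.T@(P-s["eef_pos"])*1e3).round(1))
# predicted outline of bore0 mouth r=.0165 and insert foot far edge
def circ(x,y,z,r): 
    a=np.linspace(0,2*np.pi,60); return np.array([ph2w(x+r*np.cos(t),y+r*np.sin(t),z) for t in a])
t=w2ph(s["eef_pos"])
pts=np.vstack([proj(d,circ(0,b,.082,.0165)) for b in (-.069,-.023,.023)]+[proj(d,circ(t[0],t[1],.088,.0145))])
crop(d,"w22",180,40,340,290,3,pts)
E
```

```text
[-0.4 23.5 82. ] [92.2 -1.1 58.8]
[ -0.5 -21.7  82. ] [47.1 -1.2 58.8]
[-0.1 65.8 82. ] [134.5  -0.8  58.8]
ins top [  0.5 -69.  157.9] [ -0.3  -0.  -17.1]
```

View pics/w22.png

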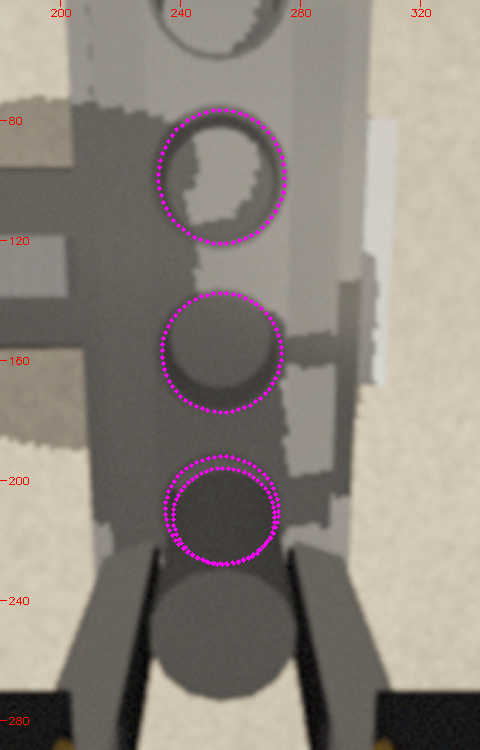

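```bash
python3 -m jog '[{"dp":[-0.02,-0.07,0.3],"twist":[0,0,0]},{"dp":[0,0,0.3],"twist":[0,0,0]},{"dp":[0,0,0.2],"twist":[0,0,0]},{"dp":[0,0,0.2],"twist":[0,0,0]},{"dp":[0,0,0],"twist":[0,0,0]}]'
python3 -m jog '[{"dp":[0,0,0.3],"twist":[0,0,0]},{"dp":[0,0,0.3],"twist":[0,0,0]},{"dp":[0,0,0],"twist":[0,0,0]}]'
```

```text
t: 29.48
eef_pos: [0.6238, -0.0891, 0.1288]
ee_rot: [0.765, 0.644, -0.0, -0.0]
contact_force: [-0.0, -0.2, -1.7]
opening: 0.0296
t: 29.73
eef_pos: [0.6237, -0.0891, 0.1226]
ee_rot: [0.765, 0.644, -0.0, -0.0]
contact_force: [0.8, 0.2, -1.2]
opening: 0.0296
```

```bash
python3 -m jog '[{"dp":[0,0,0.5],"twist":[0,0,0]},{"dp":[0,0,0.5],"twist":[0,0,0]},{"dp":[0,0,0.5],"twist":[0,0,0]},{"dp":[0,0,0.5],"twist":[0,0,0]},{"dp":[0,0,0.2],"twist":[0,0,0]},{"dp":[0,0,0.1],"twist":[0,0,0]},{"dp":[0,0,0],"twist":[0,0,0]},{"dp":[0,0,0],"twist":[0,0,0]}]'
```

```text
t: 30.4
eef_pos: [0.624, -0.0892, 0.1005]
ee_rot: [0.765, 0.644, 0.0, 0.0]
contact_force: [0.5, 0.3, -0.9]
opening: 0.0295
```

```bash
python3 -m jog '[{"dp":[0,0,0.1],"twist":[0,0,0]},{"dp":[0,0,0],"twist":[0,0,0]},{"dp":[0,0,0],"twist":[0,0,0]},{"dp":[0,0,0],"twist":[0,0,0]},{"dp":[0,0,0],"twist":[0,0,0]},{"dp":[0,0,-2],"twist":[0,0,0]},{"dp":[0,0,-3],"twist":[0,0,0]},{"dp":[0,0,-3],"twist":[0,0,0]},{"dp":[0,0,0],"twist":[0,0,0]}]' 0.35
python3 - <<'E'
from ph import *
goto([.3814,.204,.16],-9.76)
d=cam("wrist"); crop(d,"w23",150,0,400,290,2)
E
```

```text
t: 31.15
eef_pos: [0.6259, -0.0895, 0.1858]
ee_rot: [0.765, 0.644, 0.003, 0.003]
contact_force: [0.6, -0.3, 0.4]
opening: 0.0609
tcp [ 0.6259 -0.0895  0.1858] yaw(tool y) -9.8 tilt 0.5 F [ 0.6 -0.3  0.4] op 0.0609 t 31.15
dp cm [ 24.76 -29.11   2.32]
tool z twist deg -0.04
```

View pics/w23.png

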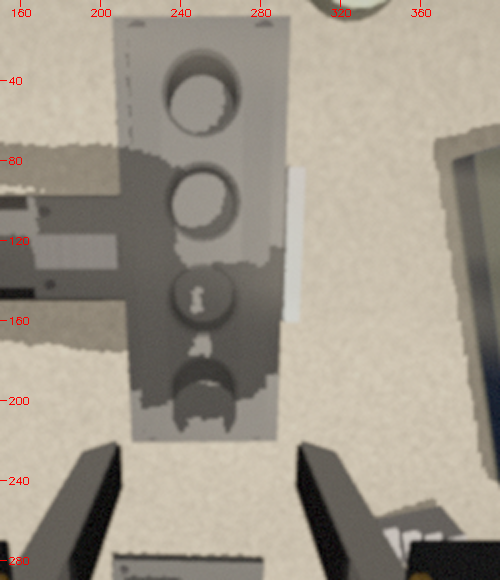

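```bash
python3 -m jog '[{"dp":[2.5,-2.9,0],"twist":[0,0,0]},{"dp":[2.5,-2.9,0],"twist":[0,0,0]},{"dp":[2.5,-2.9,0],"twist":[0,0,0]},{"dp":[2.5,-2.9,0],"twist":[0,0,0]},{"dp":[2.5,-2.9,0],"twist":[0,0,0]},{"dp":[2.5,-2.9,0],"twist":[0,0,0]},{"dp":[2.5,-2.9,0],"twist":[0,0,0]},{"dp":[2.5,-2.9,0],"twist":[0,0,0]},{"dp":[2.5,-2.9,1],"twist":[0,0,0]},{"dp":[2.2,-3,1.5],"twist":[0,0,0]},{"dp":[0,0,0],"twist":[0,0,0]},{"dp":[0,0,0],"twist":[0,0,0]}]'
python3 - <<'E'
from ph import *
goto([.3814,.204,.053],-9.76)
d=cam("wrist"); crop(d,"w24",100,60,400,300,2)
E
```

```text
t: 32.2
eef_pos: [0.3778, 0.2045, 0.1533]
ee_rot: [0.764, 0.645, -0.001, -0.0]
contact_force: [0.3, -0.6, 0.9]
opening: 0.061
tcp [0.3778 0.2045 0.1533] yaw(tool y) -9.62 tilt 0.12 F [ 0.3 -0.6  0.9] op 0.061 t 32.2
dp cm [ 0.02  0.38 10.03]
tool z twist deg 0.14
```

View pics/w24.png

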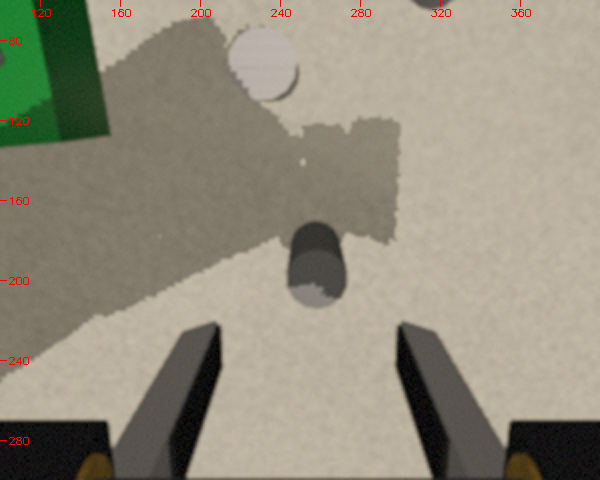

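```bash
python3 top.py 258.3 199 .07;python3 top.py 231.8 91.5 .07
```

```text
[0.3828 0.2055 0.07  ] tool cm [0.25 0.28 8.42]
tcp [0.3795 0.2035 0.1542] yaw(tool y) -9.8 tilt 0.01 F [ 0.8 -0.3 -0.4] op 0.0612 t 32.3
[0.377  0.3048 0.07  ] tool cm [ 9.95 -2.02  8.43]
tcp [0.3798 0.2033 0.1543] yaw(tool y) -9.85 tilt 0.01 F [ 0.3 -0.   0.1] op 0.0612 t 32.35
```

```bash
python3 -m jog '[{"dp":[0.15,0.3,2],"twist":[0,0,0]},{"dp":[0,0,2],"twist":[0,0,0]},{"dp":[0,0,2],"twist":[0,0,0]},{"dp":[0,0,2],"twist":[0,0,0]},{"dp":[0,0,1],"twist":[0,0,0]},{"dp":[0,0,0.8],"twist":[0,0,0]},{"dp":[0,0,0.3],"twist":[0,0,0]},{"dp":[0,0,0],"twist":[0,0,0]},{"dp":[0,0,0],"twist":[0,0,0]}]'
python3 - <<'E'
from ph import *
d=cam("wrist"); crop(d,"w25",180,170,330,300,4)
E
```

```text
t: 33.1
eef_pos: [0.383, 0.2048, 0.054]
ee_rot: [0.765, 0.644, 0.0, 0.0]
contact_force: [0.1, 0.0, 0.5]
opening: 0.0611
```

View pics/w25.png

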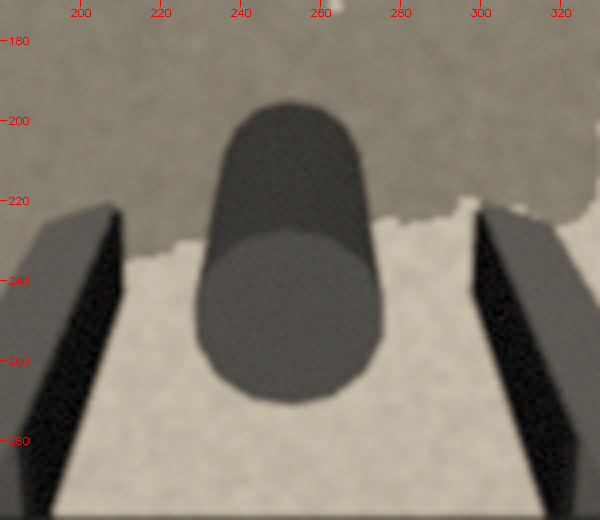

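```bash
python3 top.py 252.4 249.3 .07; python3 -m jog '[{"dp":[0.12,-0.1,0.1],"twist":[0,0,0]},{"dp":[0,0,0],"twist":[0,0,0]},{"dp":[0,0,0],"twist":[0,0,0]},{"dp":[0,0,0],"twist":[0,0,0]},{"dp":[0,0,0],"twist":[0,0,0]},{"dp":[0,0,0],"twist":[0,0,0]},{"dp":[0,0,0],"twist":[0,0,0]},{"dp":[0,0,0],"twist":[0,0,0]}]' 1
python3 - <<'E'
from ph import *
d=cam("wrist"); crop(d,"w26",180,170,330,300,4)
goto(ph2w(0,-.023,.2),-9.76)
E
```

```text
[0.3817 0.2056 0.07  ] tool cm [ 0.05 -0.13 -1.59]
tcp [0.3829 0.2049 0.0541] yaw(tool y) -9.8 tilt 0.08 F [-0.  -0.2 -0.5] op 0.0608 t 33.2
t: 33.87
eef_pos: [0.3817, 0.2061, 0.0524]
ee_rot: [0.765, 0.644, 0.0, -0.0]
contact_force: [-0.2, 0.6, 1.5]
opening: 0.0292
tcp [0.3817 0.2061 0.0524] yaw(tool y) -9.8 tilt 0.01 F [ 0.2 -0.3  1.2] op 0.0295 t 33.92
dp cm [-20.34  28.95 -14.76]
tool z twist deg -0.04
```

View pics/w26.png

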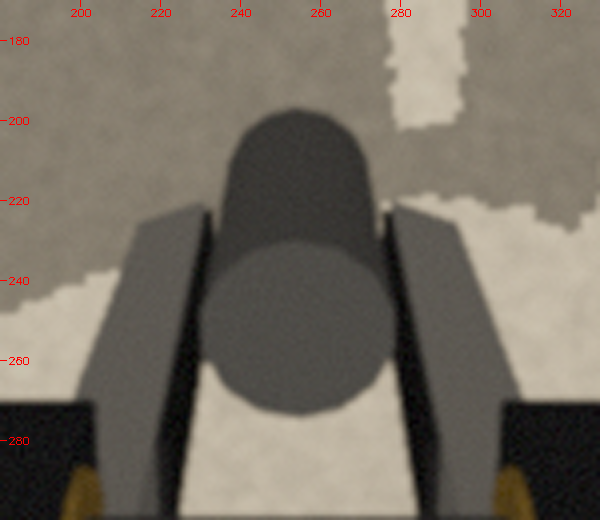

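```bash
python3 -m jog '[{"dp":[0,0,-3],"twist":[0,0,0]},{"dp":[0,0,-4],"twist":[0,0,0]},{"dp":[0,0,-4],"twist":[0,0,0]},{"dp":[-2,2.9,-3.8],"twist":[0,0,0]},{"dp":[-2.1,3,0],"twist":[0,0,0]},{"dp":[-2.1,3,0],"twist":[0,0,0]},{"dp":[-2.1,3,0],"twist":[0,0,0]},{"dp":[-2.1,3,0],"twist":[0,0,0]},{"dp":[-2.1,3,0],"twist":[0,0,0]},{"dp":[-2.1,3,0],"twist":[0,0,0]},{"dp":[-2.1,3,0],"twist":[0,0,0]},{"dp":[-2.1,3,0],"twist":[0,0,0]}]'
python3 -m jog '[{"dp":[-1.5,2,0],"twist":[0,0,0]},{"dp":[0,0,0],"twist":[0,0,0]},{"dp":[0,0,0],"twist":[0,0,0]},{"dp":[0,0,0],"twist":[0,0,0]}]'
python3 - <<'E'
from ph import *
goto([.6317,-.0438,.14],-9.76)
E
```

```text
t: 34.92
eef_pos: [0.6107, -0.0217, 0.1925]
ee_rot: [0.765, 0.644, -0.0, -0.0]
contact_force: [0.3, 0.4, 0.5]
opening: 0.0297
t: 35.25
eef_pos: [0.6265, -0.0378, 0.1925]
ee_rot: [0.765, 0.644, -0.0, -0.0]
contact_force: [-1.0, 0.7, -0.7]
opening: 0.0291
tcp [ 0.6265 -0.0378  0.1925] yaw(tool y) -9.8 tilt 0.06 F [-1.   0.7 -0.7] op 0.0291 t 35.25
dp cm [-0.5   0.62  5.25]
tool z twist deg -0.04
```

```bash
python3 -m jog '[{"dp":[-0.5,0.62,1],"twist":[0,0,0]},{"dp":[0,0,2],"twist":[0,0,0]},{"dp":[0,0,1.5],"twist":[0,0,0]},{"dp":[0,0,0.7],"twist":[0,0,0]},{"dp":[0,0,0],"twist":[0,0,0]},{"dp":[0,0,0],"twist":[0,0,0]}]'
cat > ov.py <<'E'
import sys
from ph import *
d=cam("wrist"); s,M=tool()
def circ(x,y,z,r): 
    a=np.linspace(0,2*np.pi,60); return np.array([ph2w(x+r*np.cos(t),y+r*np.sin(t),z) for t in a])
t=w2ph(s["eef_pos"])
pts=np.vstack([proj(d,circ(0,b,.082,.0165)) for b in (-.069,-.023,.023,.069)]+[proj(d,circ(t[0],t[1],t[2]-.0524,.0145))])
crop(d,sys.argv[1],180,40,340,290,3,pts); goto(*( [ph2w(0,float(sys.argv[2]),.14)-[.0006,.0002,0],-9.76] if len(sys.argv)>2 else []))
E
python3 ov.py w27 -.023
```

```text
t: 35.75
eef_pos: [0.6322, -0.044, 0.1412]
ee_rot: [0.765, 0.644, 0.0, 0.0]
contact_force: [-1.2, 0.0, -0.7]
opening: 0.029
tcp [ 0.6325 -0.0441  0.1418] yaw(tool y) -9.78 tilt 0.07 F [-0.1 -0.5 -0.8] op 0.0297 t 35.8
dp cm [ 0.02 -0.09  0.18]
tool z twist deg -0.02
```

View pics/w27.png

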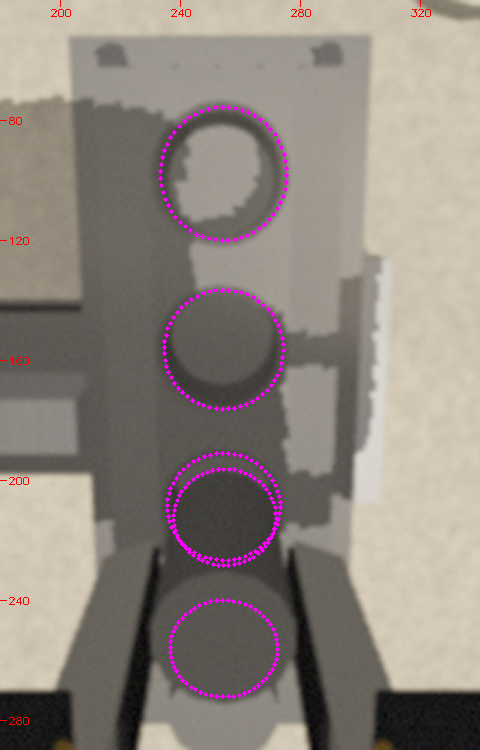

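```bash
python3 -m jog '[{"dp":[0.02,-0.08,0.4],"twist":[0,0,0]},{"dp":[0,0,0.3],"twist":[0,0,0]},{"dp":[0,0,0.2],"twist":[0,0,0]},{"dp":[0,0,0.3],"twist":[0,0,0]},{"dp":[0,0,0],"twist":[0,0,0]}]'
python3 -m jog '[{"dp":[0,0,0.3],"twist":[0,0,0]},{"dp":[0,0,0.3],"twist":[0,0,0]},{"dp":[0,0,0],"twist":[0,0,0]}]'
```

```text
t: 36.22
eef_pos: [0.6313, -0.0439, 0.1283]
ee_rot: [0.765, 0.644, -0.0, -0.0]
contact_force: [-0.3, -0.7, -0.9]
opening: 0.0295
t: 36.47
eef_pos: [0.6313, -0.0439, 0.1222]
ee_rot: [0.765, 0.644, -0.0, -0.0]
contact_force: [-0.1, 1.2, -1.5]
opening: 0.0293
```

```bash
python3 -m jog '[{"dp":[0,0,0.5],"twist":[0,0,0]},{"dp":[0,0,0.5],"twist":[0,0,0]},{"dp":[0,0,0.5],"twist":[0,0,0]},{"dp":[0,0,0.5],"twist":[0,0,0]},{"dp":[0,0,0.2],"twist":[0,0,0]},{"dp":[0,0,0.1],"twist":[0,0,0]},{"dp":[0,0,0],"twist":[0,0,0]},{"dp":[0,0,0],"twist":[0,0,0]}]'
python3 -m jog '[{"dp":[0,0,0],"twist":[0,0,0]},{"dp":[0,0,0],"twist":[0,0,0]},{"dp":[0,0,0],"twist":[0,0,0]},{"dp":[0,0,0],"twist":[0,0,0]},{"dp":[0,0,-2],"twist":[0,0,0]},{"dp":[0,0,-3],"twist":[0,0,0]},{"dp":[0,0,-3],"twist":[0,0,0]},{"dp":[0,0,0],"twist":[0,0,0]}]' 0.35
python3 - <<'E'
from ph import *
d=cam("side"); crop(d,"d28",190,130,340,240,5)
goto([.4639,.331,.16],-9.76)
E
```

```text
t: 37.13
eef_pos: [0.6315, -0.0439, 0.0999]
ee_rot: [0.765, 0.644, -0.0, -0.0]
contact_force: [0.1, 0.8, -1.7]
opening: 0.0293
t: 37.8
eef_pos: [0.6334, -0.0442, 0.1864]
ee_rot: [0.765, 0.644, 0.003, 0.003]
contact_force: [0.0, -0.2, 0.5]
opening: 0.0614
tcp [ 0.6327 -0.0441  0.1833] yaw(tool y) -9.8 tilt 0.33 F [ 0.  -0.5 -0.1] op 0.0613 t 37.85
dp cm [ 34.09 -23.03   2.2 ]
tool z twist deg -0.04
```

View pics/d28.png

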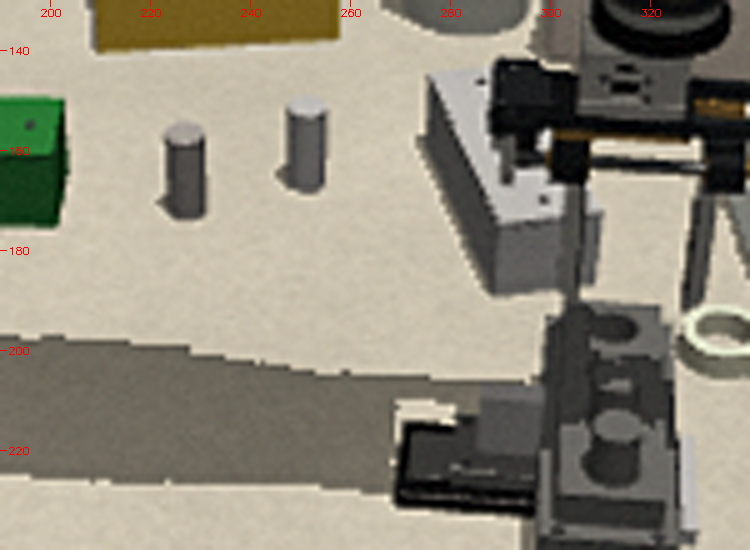

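```bash
python3 -m jog '[{"dp":[3.1,-2.1,0],"twist":[0,0,0]},{"dp":[3.1,-2.1,0],"twist":[0,0,0]},{"dp":[3.1,-2.1,0],"twist":[0,0,0]},{"dp":[3.1,-2.1,0],"twist":[0,0,0]},{"dp":[3.1,-2.1,0],"twist":[0,0,0]},{"dp":[3.1,-2.1,0],"twist":[0,0,0]},{"dp":[3.1,-2.1,0],"twist":[0,0,0]},{"dp":[3.1,-2.1,0],"twist":[0,0,0]},{"dp":[3.1,-2.1,0.7],"twist":[0,0,0]},{"dp":[3.1,-2.1,0.8],"twist":[0,0,0]},{"dp":[3.1,-2,0.7],"twist":[0,0,0]},{"dp":[0,0,0],"twist":[0,0,0]}]'
python3 -m jog '[{"dp":[0,0,0],"twist":[0,0,0]},{"dp":[0,0,0],"twist":[0,0,0]}]'
python3 - <<'E'
from ph import *
goto([.4639,.331,.16],-9.76)
d=cam("wrist"); crop(d,"w29",100,60,400,300,2)
E
```

```text
t: 38.85
eef_pos: [0.4595, 0.3353, 0.1554]
ee_rot: [0.763, 0.646, -0.002, -0.001]
contact_force: [-0.2, -1.6, -0.2]
opening: 0.0613
t: 39.02
eef_pos: [0.4628, 0.3308, 0.1573]
ee_rot: [0.765, 0.644, -0.0, 0.0]
contact_force: [-0.0, -0.5, -0.1]
opening: 0.0612
tcp [0.4628 0.3308 0.1573] yaw(tool y) -9.78 tilt 0.06 F [-0.  -0.5 -0.1] op 0.0612 t 39.02
dp cm [ 0.03  0.11 -0.27]
tool z twist deg -0.02
```

View pics/w29.png

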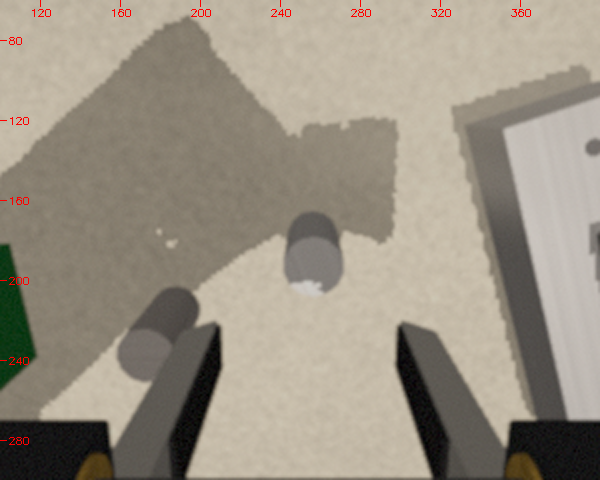

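```bash
python3 top.py 256.7 193 .07
```

```text
[0.4664 0.3371 0.07  ] tool cm [0.73 0.18 8.78]
tcp [0.4634 0.3302 0.1578] yaw(tool y) -9.88 tilt 0.01 F [ 0.3  0.3 -0.3] op 0.0613 t 39.12
```

```bash
python3 -m jog '[{"dp":[0.68,0.15,2],"twist":[0,0,0]},{"dp":[0,0,2],"twist":[0,0,0]},{"dp":[0,0,2],"twist":[0,0,0]},{"dp":[0,0,2],"twist":[0,0,0]},{"dp":[0,0,1.3],"twist":[0,0,0]},{"dp":[0,0,0.8],"twist":[0,0,0]},{"dp":[0,0,0.3],"twist":[0,0,0]},{"dp":[0,0,0],"twist":[0,0,0]},{"dp":[0,0,0],"twist":[0,0,0]}]'
python3 - <<'E'
from ph import *
d=cam("wrist"); crop(d,"w30",180,170,330,300,4)
E
```

```text
t: 39.87
eef_pos: [0.466, 0.3376, 0.0547]
ee_rot: [0.765, 0.644, 0.001, 0.0]
contact_force: [-0.3, 0.3, -0.3]
opening: 0.061
```

View pics/w30.png

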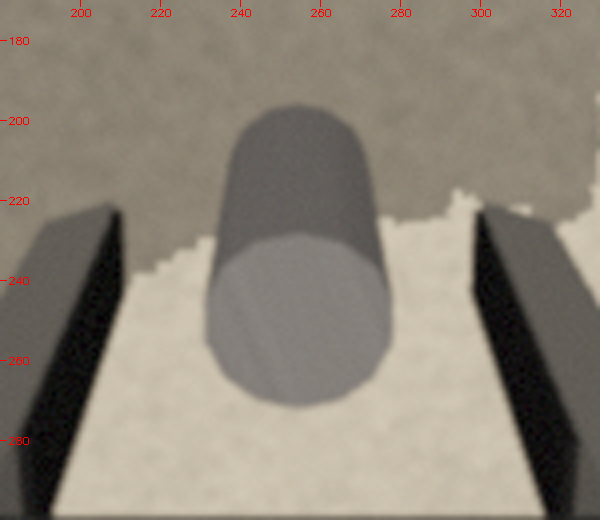

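```bash
python3 -m jog '[{"dp":[0.05,0,0.15],"twist":[0,0,0]},{"dp":[0,0,0],"twist":[0,0,0]},{"dp":[0,0,0],"twist":[0,0,0]},{"dp":[0,0,0],"twist":[0,0,0]},{"dp":[0,0,0],"twist":[0,0,0]},{"dp":[0,0,0],"twist":[0,0,0]},{"dp":[0,0,0],"twist":[0,0,0]},{"dp":[0,0,0],"twist":[0,0,0]}]' 1
python3 - <<'E'
from ph import *
d=cam("wrist"); crop(d,"w31",180,170,330,300,4)
goto(ph2w(0,.023,.19)-[.0006,.0002,0],-9.76)
E
```

```text
t: 40.58
eef_pos: [0.4656, 0.3382, 0.0525]
ee_rot: [0.765, 0.644, 0.0, -0.0]
contact_force: [-0.5, -0.0, 0.7]
opening: 0.0295
tcp [0.4656 0.3382 0.0525] yaw(tool y) -9.8 tilt 0.01 F [-0.8  0.4  1.3] op 0.0295 t 40.63
dp cm [-30.21  22.87 -13.75]
tool z twist deg -0.04
```

View pics/w31.png

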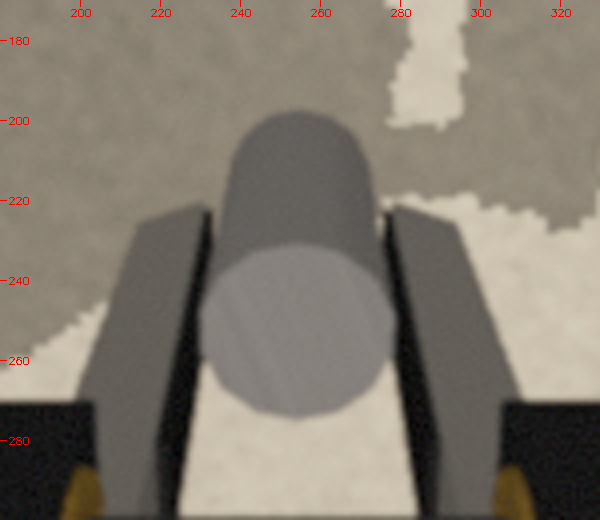

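```bash
python3 -m jog '[{"dp":[0,0,-3],"twist":[0,0,0]},{"dp":[0,0,-4],"twist":[0,0,0]},{"dp":[0,0,-4],"twist":[0,0,0]},{"dp":[-2,1.5,-2.8],"twist":[0,0,0]},{"dp":[-3,2.3,0],"twist":[0,0,0]},{"dp":[-3,2.3,0],"twist":[0,0,0]},{"dp":[-3,2.3,0],"twist":[0,0,0]},{"dp":[-3,2.3,0],"twist":[0,0,0]},{"dp":[-3,2.3,0],"twist":[0,0,0]},{"dp":[-3,2.3,0],"twist":[0,0,0]},{"dp":[-3,2.3,0],"twist":[0,0,0]},{"dp":[-3,2.3,0],"twist":[0,0,0]}]'
python3 -m jog '[{"dp":[-3,2.3,0],"twist":[0,0,0]},{"dp":[-1.1,0.7,0],"twist":[0,0,0]},{"dp":[0,0,0],"twist":[0,0,0]},{"dp":[0,0,0],"twist":[0,0,0]}]'
python3 - <<'E'
from ph import *
goto(ph2w(0,.0235,.141)-[.0006,.0002,0],-9.76)
E
```

```text
t: 41.63
eef_pos: [0.6179, 0.0462, 0.1903]
ee_rot: [0.765, 0.644, -0.0, -0.0]
contact_force: [-0.2, 0.7, 0.0]
opening: 0.0299
t: 41.97
eef_pos: [0.6397, 0.0026, 0.1899]
ee_rot: [0.765, 0.644, -0.0, -0.0]
contact_force: [0.8, 0.2, -1.1]
opening: 0.0294
tcp [0.6397 0.0026 0.1899] yaw(tool y) -9.86 tilt 0.05 F [ 0.8  0.2 -1.1] op 0.0294 t 41.97
dp cm [-0.05 -0.    4.89]
tool z twist deg -0.1
```

```bash
python3 -m jog '[{"dp":[-0.05,0,1],"twist":[0,0,0]},{"dp":[0,0,2],"twist":[0,0,0]},{"dp":[0,0,1.2],"twist":[0,0,0]},{"dp":[0,0,0.6],"twist":[0,0,0]},{"dp":[0,0,0],"twist":[0,0,0]},{"dp":[0,0,0],"twist":[0,0,0]}]'
python3 ov.py w32 .0235
```

```text
t: 42.47
eef_pos: [0.6399, 0.0026, 0.1427]
ee_rot: [0.765, 0.644, 0.0, 0.0]
contact_force: [-0.1, 0.1, -1.2]
opening: 0.0298
tcp [0.6402 0.0025 0.1432] yaw(tool y) -9.77 tilt 0.05 F [ 0.8  0.4 -0.2] op 0.0294 t 42.52
dp cm [-0.05 -0.05  0.32]
tool z twist deg -0.01
```

View pics/w32.png

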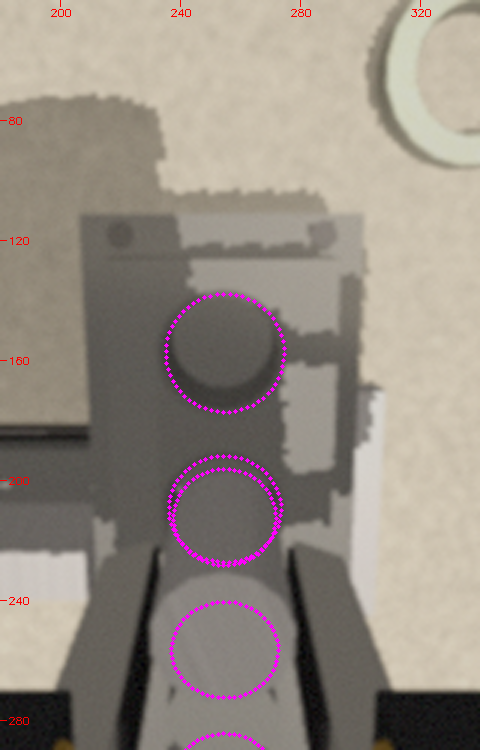

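```bash
python3 -m jog '[{"dp":[-0.03,-0.05,0.5],"twist":[0,0,0]},{"dp":[0,0,0.3],"twist":[0,0,0]},{"dp":[0,0,0.3],"twist":[0,0,0]},{"dp":[0,0,0.3],"twist":[0,0,0]},{"dp":[0,0,0],"twist":[0,0,0]}]'
python3 -m jog '[{"dp":[0,0,0.3],"twist":[0,0,0]},{"dp":[0,0,0.3],"twist":[0,0,0]},{"dp":[0,0,0],"twist":[0,0,0]}]'
```

```text
t: 42.93
eef_pos: [0.6391, 0.0019, 0.1276]
ee_rot: [0.765, 0.644, -0.0, -0.0]
contact_force: [0.9, 1.0, -0.5]
opening: 0.0291
t: 43.18
eef_pos: [0.6391, 0.0019, 0.1217]
ee_rot: [0.765, 0.644, -0.0, -0.0]
contact_force: [-0.2, -0.5, -1.5]
opening: 0.0297
```

```bash
python3 -m jog '[{"dp":[0,0,0.5],"twist":[0,0,0]},{"dp":[0,0,0.5],"twist":[0,0,0]},{"dp":[0,0,0.5],"twist":[0,0,0]},{"dp":[0,0,0.5],"twist":[0,0,0]},{"dp":[0,0,0.2],"twist":[0,0,0]},{"dp":[0,0,0],"twist":[0,0,0]},{"dp":[0,0,0],"twist":[0,0,0]}]'
python3 -m jog '[{"dp":[0,0,0],"twist":[0,0,0]},{"dp":[0,0,0],"twist":[0,0,0]},{"dp":[0,0,0],"twist":[0,0,0]},{"dp":[0,0,0],"twist":[0,0,0]},{"dp":[0,0,-2],"twist":[0,0,0]},{"dp":[0,0,-3],"twist":[0,0,0]},{"dp":[0,0,-3],"twist":[0,0,0]},{"dp":[0,0,0],"twist":[0,0,0]}]' 0.35
python3 - <<'E'
from ph import *
goto([.377,.3048,.16],-9.76)
d=cam("wrist"); crop(d,"w33",150,0,400,290,2)
E
```

```text
t: 43.77
eef_pos: [0.6394, 0.0019, 0.1003]
ee_rot: [0.765, 0.644, -0.0, -0.0]
contact_force: [-0.3, 0.3, -1.5]
opening: 0.0298
t: 44.43
eef_pos: [0.6413, 0.0018, 0.187]
ee_rot: [0.765, 0.644, 0.003, 0.003]
contact_force: [-0.5, -0.8, 1.0]
opening: 0.061
tcp [0.6413 0.0018 0.187 ] yaw(tool y) -9.8 tilt 0.52 F [-0.5 -0.8  1. ] op 0.061 t 44.43
dp cm [ 25.36 -31.23   2.45]
tool z twist deg -0.04
```

View pics/w33.png

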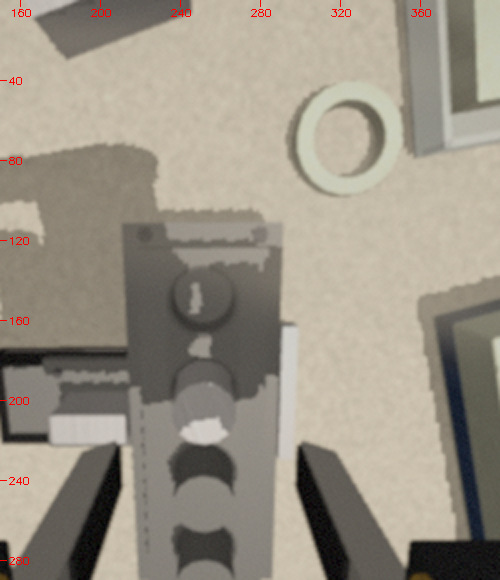

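```bash
python3 -m jog '[{"dp":[2.5,-3.1,0],"twist":[0,0,0]},{"dp":[2.5,-3.1,0],"twist":[0,0,0]},{"dp":[2.5,-3.1,0],"twist":[0,0,0]},{"dp":[2.5,-3.1,0],"twist":[0,0,0]},{"dp":[2.5,-3.1,0],"twist":[0,0,0]},{"dp":[2.5,-3.1,0],"twist":[0,0,0]},{"dp":[2.5,-3.1,0],"twist":[0,0,0]},{"dp":[2.5,-3.1,0],"twist":[0,0,0]},{"dp":[2.5,-3.1,1],"twist":[0,0,0]},{"dp":[2.7,-3.2,1.4],"twist":[0,0,0]},{"dp":[0,0,0],"twist":[0,0,0]},{"dp":[0,0,0],"twist":[0,0,0]}]'
python3 -m jog '[{"dp":[0,0,0],"twist":[0,0,0]},{"dp":[0,0,0],"twist":[0,0,0]}]'
python3 - <<'E'
from ph import *
goto([.377,.3048,.16],-9.76)
d=cam("wrist"); crop(d,"w34",60,20,400,300,2)
E
```

```text
t: 45.48
eef_pos: [0.3758, 0.3021, 0.156]
ee_rot: [0.764, 0.645, -0.001, -0.0]
contact_force: [-0.5, -0.0, 0.7]
opening: 0.0609
t: 45.65
eef_pos: [0.378, 0.3006, 0.1572]
ee_rot: [0.765, 0.644, 0.0, 0.0]
contact_force: [0.4, -0.5, 0.3]
opening: 0.0608
tcp [0.378  0.3006 0.1572] yaw(tool y) -9.87 tilt 0.01 F [ 0.4 -0.5  0.3] op 0.0608 t 45.65
dp cm [ 0.39 -0.17 -0.28]
tool z twist deg -0.11
```

View pics/w34.png

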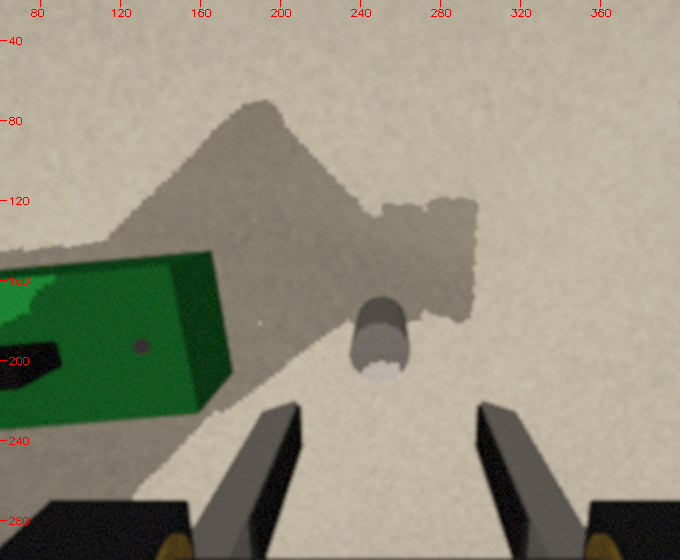

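```bash
python3 top.py 250 195.5 .07; python3 top.py 176 206 .0;python3 top.py 158 226 .066
```

```text
[0.3746 0.306  0.07  ] tool cm [ 0.47 -0.44  8.73]
tcp [0.3781 0.3006 0.1573] yaw(tool y) -9.9 tilt 0.02 F [ 0.4 -0.4 -0.1] op 0.061 t 45.75
[0.2765 0.2885 0.    ] tool cm [-2.95 -9.8  15.73]
tcp [0.3781 0.3006 0.1573] yaw(tool y) -9.9 tilt 0.02 F [ 0.7 -0.8 -0. ] op 0.0611 t 45.8
[0.2763 0.2892 0.066 ] tool cm [-2.88 -9.81  9.13]
tcp [0.3779 0.3007 0.1573] yaw(tool y) -9.89 tilt 0.01 F [ 0.1 -0.2  0.3] op 0.061 t 45.85
```

```bash
python3 -m jog '[{"dp":[0.42,-0.45,2],"twist":[0,0,0]},{"dp":[0,0,2],"twist":[0,0,0]},{"dp":[0,0,2],"twist":[0,0,0]},{"dp":[0,0,2],"twist":[0,0,0]},{"dp":[0,0,1.3],"twist":[0,0,0]},{"dp":[0,0,0.8],"twist":[0,0,0]},{"dp":[0,0,0.3],"twist":[0,0,0]},{"dp":[0,0,0],"twist":[0,0,0]},{"dp":[0,0,0],"twist":[0,0,0]}]'
python3 - <<'E'
from ph import *
d=cam("wrist"); crop(d,"w35",180,170,330,300,4)
E
```

```text
t: 46.6
eef_pos: [0.374, 0.3064, 0.0539]
ee_rot: [0.765, 0.644, 0.0, 0.0]
contact_force: [-0.5, -0.4, -0.6]
opening: 0.061
```

View pics/w35.png

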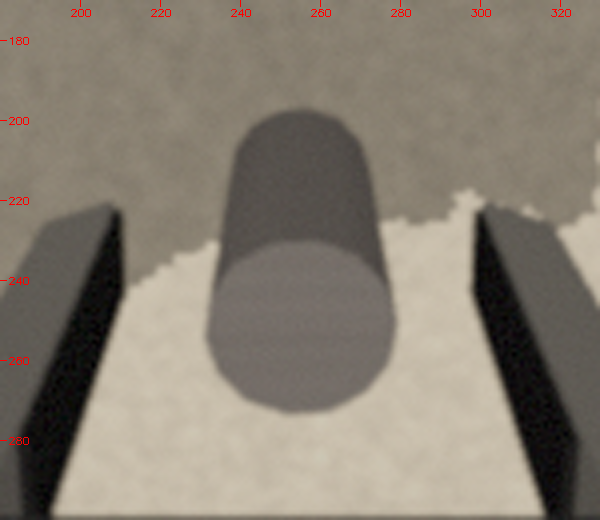

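```bash
python3 -m jog '[{"dp":[-0.15,0,0.1],"twist":[0,0,0]},{"dp":[0,0,0],"twist":[0,0,0]},{"dp":[0,0,0],"twist":[0,0,0]},{"dp":[0,0,0],"twist":[0,0,0]},{"dp":[0,0,0],"twist":[0,0,0]},{"dp":[0,0,0],"twist":[0,0,0]},{"dp":[0,0,0],"twist":[0,0,0]},{"dp":[0,0,0],"twist":[0,0,0]}]' 1
python3 - <<'E'
from ph import *
d=cam("wrist"); crop(d,"w36",180,170,330,300,4)
goto(ph2w(0,.069,.19)-[.0006,.0002,0],-9.76)
E
```

```text
t: 47.32
eef_pos: [0.3734, 0.3048, 0.0523]
ee_rot: [0.765, 0.644, 0.0, -0.0]
contact_force: [-0.8, 0.9, 1.3]
opening: 0.0296
tcp [0.3734 0.3048 0.0523] yaw(tool y) -9.8 tilt 0.01 F [ 0.2 -0.4  0.7] op 0.0295 t 47.37
dp cm [-20.75  31.38 -13.77]
tool z twist deg -0.04
```

View pics/w36.png

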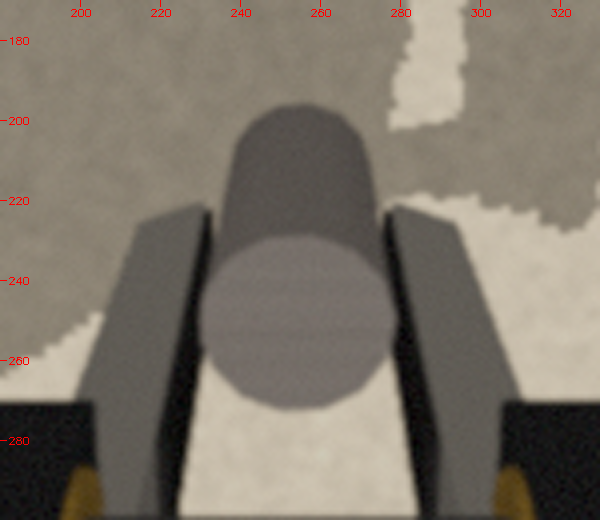

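```bash
python3 -m jog '[{"dp":[0,0,-3],"twist":[0,0,0]},{"dp":[0,0,-4],"twist":[0,0,0]},{"dp":[0,0,-4],"twist":[0,0,0]},{"dp":[-2,3,-2.8],"twist":[0,0,0]},{"dp":[-2.1,3.2,0],"twist":[0,0,0]},{"dp":[-2.1,3.2,0],"twist":[0,0,0]},{"dp":[-2.1,3.2,0],"twist":[0,0,0]},{"dp":[-2.1,3.2,0],"twist":[0,0,0]},{"dp":[-2.1,3.2,0],"twist":[0,0,0]},{"dp":[-2.1,3.2,0],"twist":[0,0,0]},{"dp":[-2.1,3.2,0],"twist":[0,0,0]},{"dp":[-2.1,3.2,0],"twist":[0,0,0]}]'
python3 -m jog '[{"dp":[-1.9,2.8,0],"twist":[0,0,0]},{"dp":[0,0,0],"twist":[0,0,0]},{"dp":[0,0,0],"twist":[0,0,0]},{"dp":[0,0,0],"twist":[0,0,0]}]'
python3 - <<'E'
from ph import *
goto(ph2w(0,.0684,.141)-[.0006,.0002,0],-9.76)
E
```

```text
t: 48.37
eef_pos: [0.6219, 0.0714, 0.1874]
ee_rot: [0.765, 0.644, -0.0, -0.0]
contact_force: [0.2, 1.1, -0.1]
opening: 0.0294
t: 48.7
eef_pos: [0.6448, 0.0498, 0.1872]
ee_rot: [0.765, 0.644, -0.0, -0.0]
contact_force: [-0.4, 0.4, -1.0]
opening: 0.0294
tcp [0.6448 0.0498 0.1872] yaw(tool y) -9.8 tilt 0.06 F [-0.4  0.4 -1. ] op 0.0294 t 48.7
dp cm [-0.3   0.3   4.62]
tool z twist deg -0.04
```

```bash
python3 -m jog '[{"dp":[-0.3,0.27,1],"twist":[0,0,0]},{"dp":[0,0,2],"twist":[0,0,0]},{"dp":[0,0,1],"twist":[0,0,0]},{"dp":[0,0,0.6],"twist":[0,0,0]},{"dp":[0,0,0],"twist":[0,0,0]},{"dp":[0,0,0],"twist":[0,0,0]}]'
python3 ov.py w37 .0684
```

```text
t: 49.2
eef_pos: [0.6474, 0.0464, 0.142]
ee_rot: [0.765, 0.644, 0.0, 0.0]
contact_force: [0.8, -0.2, -0.5]
opening: 0.0293
tcp [0.6476 0.0463 0.1425] yaw(tool y) -9.78 tilt 0.05 F [ 0.2 -0.1 -0.8] op 0.0294 t 49.25
dp cm [-0.01 -0.04  0.25]
tool z twist deg -0.02
```

View pics/w37.png

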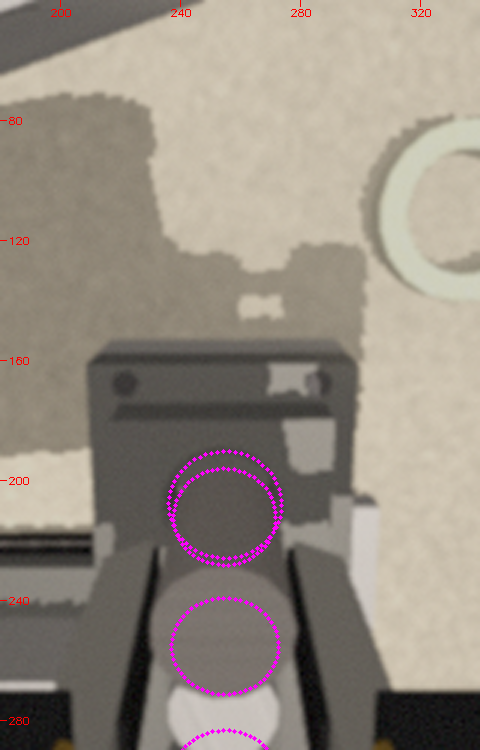

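```bash
python3 -m jog '[{"dp":[0,-0.04,0.5],"twist":[0,0,0]},{"dp":[0,0,0.3],"twist":[0,0,0]},{"dp":[0,0,0.3],"twist":[0,0,0]},{"dp":[0,0,0.2],"twist":[0,0,0]},{"dp":[0,0,0],"twist":[0,0,0]}]'
python3 -m jog '[{"dp":[0,0,0.3],"twist":[0,0,0]},{"dp":[0,0,0.3],"twist":[0,0,0]},{"dp":[0,0,0],"twist":[0,0,0]}]'
```

```text
t: 49.67
eef_pos: [0.6468, 0.0462, 0.1282]
ee_rot: [0.765, 0.644, -0.0, -0.0]
contact_force: [0.1, -0.2, -1.6]
opening: 0.0298
t: 49.92
eef_pos: [0.6468, 0.0461, 0.122]
ee_rot: [0.765, 0.644, -0.0, -0.0]
contact_force: [0.6, -0.2, -1.4]
opening: 0.0289
```

```bash
python3 -m jog '[{"dp":[0,0,0.5],"twist":[0,0,0]},{"dp":[0,0,0.5],"twist":[0,0,0]},{"dp":[0,0,0.5],"twist":[0,0,0]},{"dp":[0,0,0.5],"twist":[0,0,0]},{"dp":[0,0,0.2],"twist":[0,0,0]},{"dp":[0,0,0],"twist":[0,0,0]},{"dp":[0,0,0],"twist":[0,0,0]}]'
python3 -m jog '[{"dp":[0,0,0],"twist":[0,0,0]},{"dp":[0,0,0],"twist":[0,0,0]},{"dp":[0,0,0],"twist":[0,0,0]},{"dp":[0,0,0],"twist":[0,0,0]},{"dp":[0,0,-2],"twist":[0,0,0]},{"dp":[0,0,-4],"twist":[0,0,0]},{"dp":[0,0,-4],"twist":[0,0,0]},{"dp":[0,-2,-4],"twist":[0,0,0]},{"dp":[0,-3,-2],"twist":[0,0,0]},{"dp":[0,-2,0],"twist":[0,0,0]},{"dp":[0,0,0],"twist":[0,0,0]},{"dp":[0,0,0],"twist":[0,0,0]}]' 0.35
python3 - <<'E'
from ph import *
goto()
d=cam("wrist"); crop(d,"w38",100,0,480,290,2)
d=cam("scene"); crop(d,"s38",210,160,400,270,4)
E
```

```text
t: 50.5
eef_pos: [0.647, 0.0462, 0.1007]
ee_rot: [0.765, 0.644, -0.0, -0.0]
contact_force: [-0.5, 0.4, -1.3]
opening: 0.0292
t: 51.5
eef_pos: [0.5792, 0.058, 0.2587]
ee_rot: [0.765, 0.644, 0.0, 0.0]
contact_force: [1.6, -0.1, -0.5]
opening: 0.061
tcp [0.5792 0.058  0.2587] yaw(tool y) -9.78 tilt 0.07 F [ 1.6 -0.1 -0.5] op 0.061 t 51.5
```

View pics/w38.png

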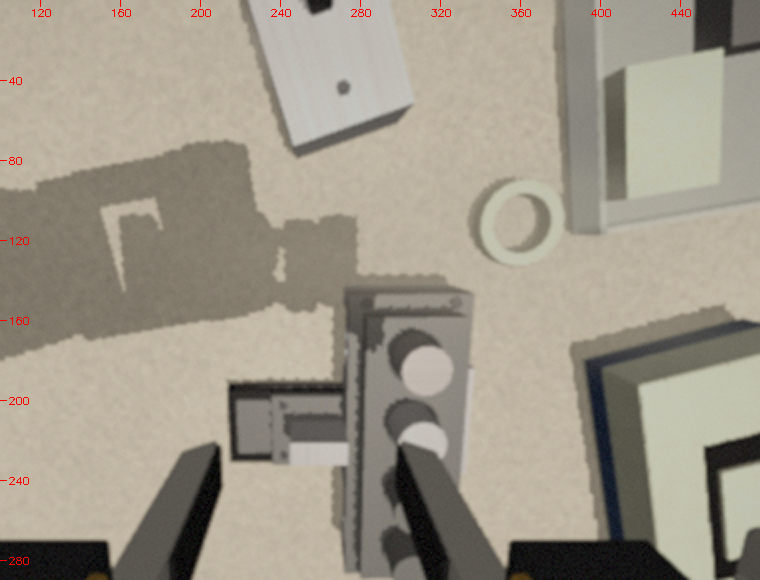

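View pics/s38.png

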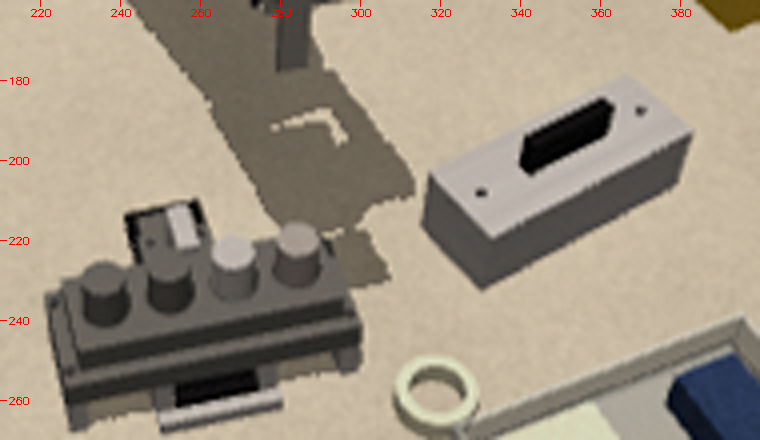

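```bash
python3 - <<'E'
from ph import *
d=cam("scene")
Q=np.array([p2w(d,u-.4,v-.4,.066) for u,v in [(317,203.75),(367,178.25),(383,193),(332.5,220)]])
print(Q.round(4)); c=Q.mean(0); print("c",c, "sides",[np.linalg.norm(Q[i]-Q[(i+1)%4]).round(3) for i in range(4)])
v=(Q[1]+Q[2]-Q[0]-Q[3])/2; a=np.degrees(np.arctan2(v[1],v[0])); print("long axis heading",a)
goto([c[0],c[1]-.08,.25],a-90)
E
```

```text
[[0.5948 0.1831 0.066 ]
 [0.5633 0.3842 0.066 ]
 [0.6382 0.393  0.066 ]
 [0.6688 0.1937 0.066 ]]
c [0.61624235 0.28851278 0.066     ] sides [np.float64(0.204), np.float64(0.075), np.float64(0.202), np.float64(0.075)]
long axis heading 98.82486941246069
tcp [0.5799 0.0576 0.2572] yaw(tool y) -9.81 tilt 0.06 F [ 1.1  0.5 -0.5] op 0.0612 t 51.65
dp cm [15.49  1.01  0.72]
tool z twist deg -18.64
```

```bash
python3 -m jog '[{"dp":[3,0.2,0],"twist":[0,0,0]},{"dp":[3,0.2,0],"twist":[0,0,0]},{"dp":[3,0.2,0],"twist":[0,0,0]},{"dp":[3,0.2,0],"twist":[0,0,0]},{"dp":[3,0.2,0],"twist":[0,0,0]},{"dp":[0,0,0],"twist":[0,0,-6.2]},{"dp":[0,0,0],"twist":[0,0,-6.2]},{"dp":[0,0,0],"twist":[0,0,-6.2]},{"dp":[0,0,0],"twist":[0,0,0]},{"dp":[0,0,0],"twist":[0,0,0]}]'
python3 - <<'E'
from ph import *
goto()
d=cam("wrist"); crop(d,"w39",130,0,390,300,2)
E
```

```text
t: 52.48
eef_pos: [0.6151, 0.2039, 0.2571]
ee_rot: [0.652, 0.758, -0.0, -0.0]
contact_force: [0.2, 0.3, 0.5]
opening: 0.0613
tcp [0.6151 0.2039 0.2571] yaw(tool y) 8.59 tilt 0.07 F [0.2 0.3 0.5] op 0.0613 t 52.48
```

View pics/w39.png

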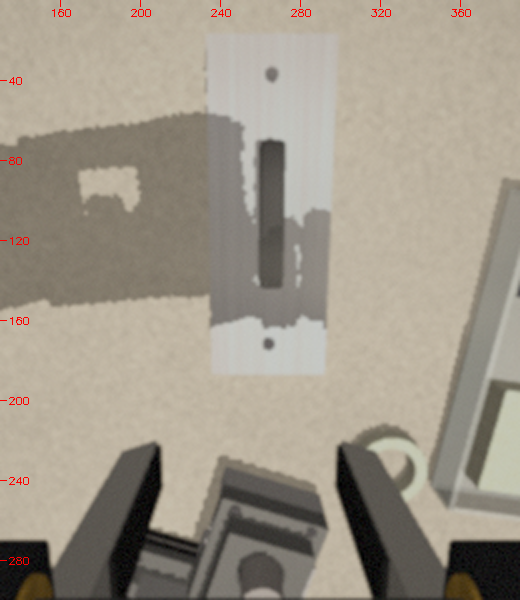

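```bash
python3 - <<'E'
from ph import *
d=cam("wrist"); s,M=tool()
A=p2w(d,265.2,70.2,.1);B=p2w(d,265.2,143.7,.1); c=(A+B)/2
print("bar c",c.round(4),"len",np.linalg.norm(A-B).round(4),"heading",np.degrees(np.arctan2(*(A-B)[1::-1])))
Q=np.array([p2w(d,u-.4,v-.4,.066) for u,v in [(233,17),(298.5,17),(293,187.5),(236,187.5)]])
print("body c",Q.mean(0).round(4),[np.linalg.norm(Q[i]-Q[(i+1)%4]).round(3) for i in range(4)], np.degrees(np.arctan2(*(Q[0]+Q[1]-Q[2]-Q[3])[1::-1])))
print("tool cm",(M.T@(c-s["eef_pos"])*100).round(2))
goto()
E
```

```text
bar c [0.6144 0.2915 0.1   ] len 0.0795 heading 99.19716328529752
body c [0.615  0.2917 0.066 ] [np.float64(0.075), np.float64(0.203), np.float64(0.077), np.float64(0.203)] 98.72796576739078
tool cm [ 8.68  1.26 15.75]
tcp [0.615  0.2038 0.2575] yaw(tool y) 8.58 tilt 0.04 F [-0.8  0.4  0.5] op 0.0614 t 52.58
```

```bash
python3 -m jog '[{"dp":[2.9,0.43,0],"twist":[0,0,0]},{"dp":[2.9,0.43,0],"twist":[0,0,0]},{"dp":[2.8,0.42,2],"twist":[0,0,-0.3]},{"dp":[0,0,3],"twist":[0,0,0]},{"dp":[0,0,3],"twist":[0,0,0]},{"dp":[0,0,3],"twist":[0,0,0]},{"dp":[0,0,0],"twist":[0,0,0]},{"dp":[0,0,0],"twist":[0,0,0]}]'
python3 - <<'E'
from ph import *
goto()
d=cam("wrist"); crop(d,"w40",130,0,390,300,2)
E
```

```text
t: 53.25
eef_pos: [0.614, 0.2906, 0.1475]
ee_rot: [0.649, 0.76, -0.001, -0.001]
contact_force: [-0.3, -0.7, 1.4]
opening: 0.0611
tcp [0.614  0.2906 0.1475] yaw(tool y) 8.99 tilt 0.14 F [-0.3 -0.7  1.4] op 0.0611 t 53.25
```

View pics/w40.png

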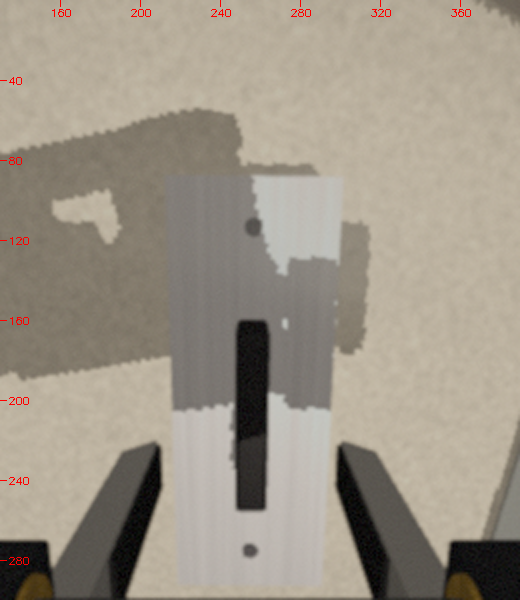

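```bash
python3 - <<'E'
from ph import *
d=cam("wrist"); s,M=tool()
for u,v,z in [(255.5,159.7,.066),(255.5,159.7,.1),(255,254.6,.1),(256,87,.066),(254.5,291.5,.066)]:
    P=p2w(d,u,v,z); print(z,(M.T@(P-s["eef_pos"])*100).round(2))
goto()
E
```

```text
0.066 [3.98 0.07 8.46]
0.1 [4.51 0.05 5.06]
0.1 [-3.89  0.02  5.05]
0.066 [10.26  0.1   8.46]
0.066 [-10.09  -0.02   8.45]
tcp [0.6152 0.2911 0.1505] yaw(tool y) 9.03 tilt 0.18 F [-0.1  0.8 -0.8] op 0.0612 t 53.35
```

```bash
python3 -m jog '[{"dp":[0.05,0.05,2],"twist":[0,0,0]},{"dp":[0,0,2],"twist":[0,0,0]},{"dp":[0,0,1.5],"twist":[0,0,0]},{"dp":[0,0,0.8],"twist":[0,0,0]},{"dp":[0,0,0.4],"twist":[0,0,0]},{"dp":[0,0,0],"twist":[0,0,0]},{"dp":[0,0,0],"twist":[0,0,0]}]'

```

```text
t: 53.93
eef_pos: [0.6153, 0.2917, 0.0826]
ee_rot: [0.649, 0.761, 0.001, 0.0]
contact_force: [0.5, 0.5, -0.5]
opening: 0.061
```

```bash
python3 -m jog '[{"dp":[0,0,0],"twist":[0,0,0]},{"dp":[0,0,0],"twist":[0,0,0]},{"dp":[0,0,0],"twist":[0,0,0]},{"dp":[0,0,0],"twist":[0,0,0]},{"dp":[0,0,0],"twist":[0,0,0]},{"dp":[0,0,0],"twist":[0,0,0]},{"dp":[0,0,0],"twist":[0,0,0]},{"dp":[0,0,0],"twist":[0,0,0]},{"dp":[0,0,0],"twist":[0,0,0]}]' 1
python3 - <<'E'
from ph import *
d=cam("wrist"); s,M=tool(); crop(d,"w41",130,20,390,300,2)
goto(ph2w(0,0,.22),-9.76)
E
```

```text
t: 54.68
eef_pos: [0.6146, 0.2915, 0.0809]
ee_rot: [0.649, 0.761, -0.0, -0.0]
contact_force: [1.0, 0.2, -1.3]
opening: 0.014
tcp [0.6146 0.2914 0.0809] yaw(tool y) 9.1 tilt 0.01 F [ 0.7 -0.8 -1.1] op 0.0136 t 54.73
dp cm [-31.18  -2.81 -13.91]
tool z twist deg 18.86
```

View pics/w41.png

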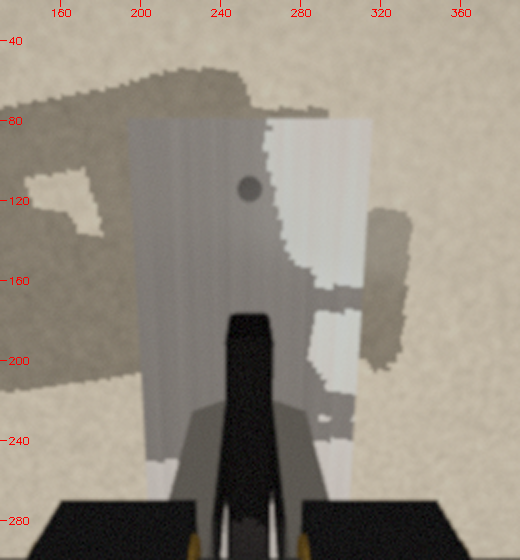

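```bash
python3 - <<'E'
from ph import *
d=cam("wrist"); s,M=tool()
for u,v in [(193.5,78.9),(315.3,78.9)]:
    print((M.T@(p2w(d,u,v,.066)-s["eef_pos"])*1e3).round(1))
E
```

```text
[101.2 -37.8  14.9]
[101.2  37.9  14.9]
```

```bash
python3 -m jog '[{"dp":[0,0,-2],"twist":[0,0,0]},{"dp":[0,0,-3],"twist":[0,0,0]},{"dp":[0,0,-3],"twist":[0,0,0]},{"dp":[0,0,-3],"twist":[0,0,0]},{"dp":[0,0,-3],"twist":[0,0,3]},{"dp":[0,0,-1],"twist":[0,0,4]},{"dp":[0,0,0],"twist":[0,0,4]},{"dp":[0,0,0],"twist":[0,0,4]},{"dp":[0,0,0],"twist":[0,0,3.8]},{"dp":[0,0,0],"twist":[0,0,0]},{"dp":[0,0,0],"twist":[0,0,0]}]'
python3 - <<'E'
from ph import *
goto([.6357,-.0210,.22],-9.77)
E
```

```text
t: 55.7
eef_pos: [0.6145, 0.2914, 0.2304]
ee_rot: [0.764, 0.646, -0.001, -0.0]
contact_force: [-0.1, 0.8, -3.5]
opening: 0.0138
tcp [0.6145 0.2914 0.2304] yaw(tool y) -9.58 tilt 0.07 F [-0.1  0.8 -3.5] op 0.0138 t 55.7
dp cm [-30.45   7.29   1.05]
tool z twist deg 0.19
```

```bash
python3 -m jog '[{"dp":[-2.8,0.66,0],"twist":[0,0,0.2]},{"dp":[-2.8,0.66,0],"twist":[0,0,0]},{"dp":[-2.8,0.66,0],"twist":[0,0,0]},{"dp":[-2.8,0.66,0],"twist":[0,0,0]},{"dp":[-2.8,0.66,0],"twist":[0,0,0]},{"dp":[-2.8,0.66,0],"twist":[0,0,0]},{"dp":[-2.8,0.66,0],"twist":[0,0,0]},{"dp":[-2.8,0.66,0],"twist":[0,0,0]},{"dp":[-2.8,0.66,0],"twist":[0,0,0]},{"dp":[-2.8,0.66,0],"twist":[0,0,0]},{"dp":[-2.4,0.66,0],"twist":[0,0,0]},{"dp":[0,0,0],"twist":[0,0,0]}]'
python3 -m jog '[{"dp":[0,0,0],"twist":[0,0,0]},{"dp":[0,0,0],"twist":[0,0,0]}]'
python3 - <<'E'
from ph import *
goto([.6357,-.0210,.205],-9.77)
d=cam("scene"); crop(d,"s42",190,120,340,270,4)
d=cam("side"); crop(d,"d42",240,120,380,260,4)
E
```

```text
t: 56.7
eef_pos: [0.634, -0.0248, 0.2307]
ee_rot: [0.766, 0.643, -0.001, 0.0]
contact_force: [-0.2, -0.4, -4.0]
opening: 0.0137
t: 56.87
eef_pos: [0.6339, -0.0201, 0.2308]
ee_rot: [0.765, 0.644, -0.0, -0.0]
contact_force: [0.2, 0.2, -3.9]
opening: 0.0137
tcp [ 0.6339 -0.0201  0.2308] yaw(tool y) -9.82 tilt 0.03 F [ 0.2  0.2 -3.9] op 0.0137 t 56.87
dp cm [-0.06  0.19  2.58]
tool z twist deg -0.05
```

View pics/s42.png

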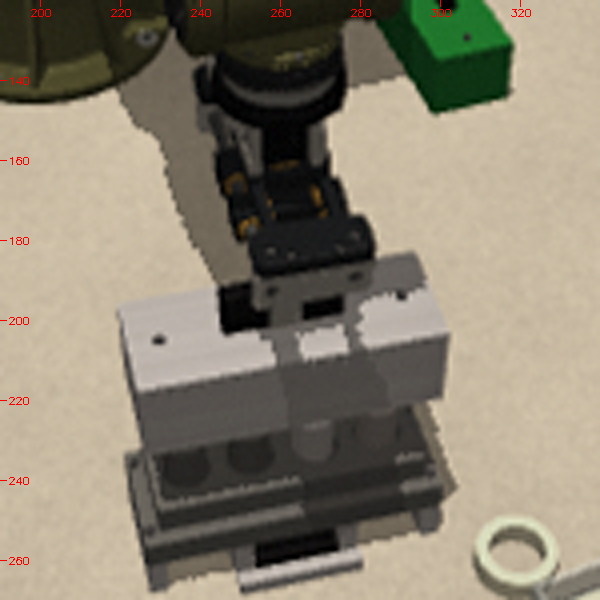

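View pics/d42.png

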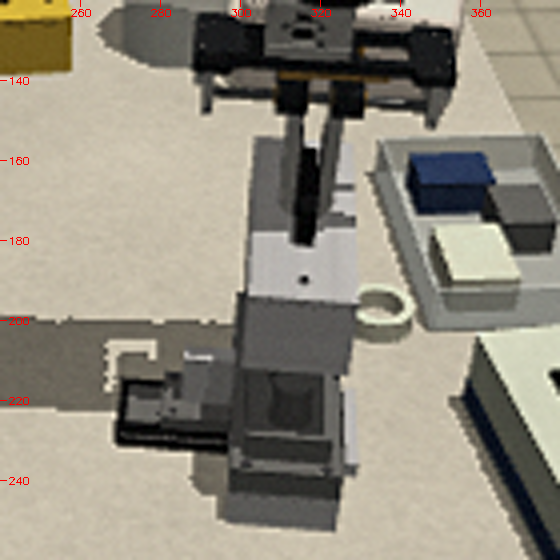

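```bash
python3 -m jog '[{"dp":[-0.06,0.19,1],"twist":[0,0,0]},{"dp":[0,0,1.5],"twist":[0,0,0]},{"dp":[0,0,1.5],"twist":[0,0,0]},{"dp":[0,0,1.2],"twist":[0,0,0]},{"dp":[0,0,0.7],"twist":[0,0,0]},{"dp":[0,0,0],"twist":[0,0,0]},{"dp":[0,0,0],"twist":[0,0,0]}]'
python3 - <<'E'
from ph import *
goto([.6357,-.0210,.139],-9.77)
E
```

```text
t: 57.55
eef_pos: [0.6359, -0.0212, 0.1721]
ee_rot: [0.765, 0.644, -0.0, -0.0]
contact_force: [0.4, -0.4, -4.4]
opening: 0.0138
tcp [ 0.6359 -0.0212  0.1721] yaw(tool y) -9.88 tilt 0.01 F [ 0.4 -0.4 -4.4] op 0.0138 t 57.55
dp cm [ 0.02 -0.02  3.31]
tool z twist deg -0.11
```

```bash
python3 -m jog '[{"dp":[0,0,0.4],"twist":[0,0,-0.1]},{"dp":[0,0,0.4],"twist":[0,0,0]},{"dp":[0,0,0.3],"twist":[0,0,0]},{"dp":[0,0,0.3],"twist":[0,0,0]},{"dp":[0,0,0.3],"twist":[0,0,0]},{"dp":[0,0,0],"twist":[0,0,0]}]'
python3 -m jog '[{"dp":[0,0,0.4],"twist":[0,0,0]},{"dp":[0,0,0.4],"twist":[0,0,0]},{"dp":[0,0,0.3],"twist":[0,0,0]},{"dp":[0,0,0.2],"twist":[0,0,0]},{"dp":[0,0,0],"twist":[0,0,0]}]'

```

```text
t: 58.05
eef_pos: [0.6356, -0.0214, 0.1543]
ee_rot: [0.765, 0.644, -0.0, -0.0]
contact_force: [-0.1, 0.0, -4.7]
opening: 0.0136
t: 58.47
eef_pos: [0.6356, -0.0214, 0.1414]
ee_rot: [0.765, 0.644, -0.0, -0.0]
contact_force: [-0.7, 0.6, -4.3]
opening: 0.0138
```

```bash
python3 -m jog '[{"dp":[0,0,0.15],"twist":[0,0,0]},{"dp":[0,0,0.1],"twist":[0,0,0]},{"dp":[0,0,0],"twist":[0,0,0]},{"dp":[0,0,0],"twist":[0,0,0]}]'

```

```text
t: 58.8
eef_pos: [0.6358, -0.0214, 0.1396]
ee_rot: [0.765, 0.644, 0.0, 0.0]
contact_force: [-0.2, -0.0, -3.4]
opening: 0.0142
```

```bash
python3 -m jog '[{"dp":[0,0,0.05],"twist":[0,0,0]},{"dp":[0,0,0],"twist":[0,0,0]},{"dp":[0,0,0],"twist":[0,0,0]},{"dp":[0,0,0],"twist":[0,0,0]},{"dp":[0,0,0],"twist":[0,0,0]},{"dp":[0,0,-2],"twist":[0,0,0]},{"dp":[0,0,-3],"twist":[0,0,0]},{"dp":[0,0,-3],"twist":[0,0,0]},{"dp":[-2,0,-2],"twist":[0,0,0]},{"dp":[-4,0,-2],"twist":[0,0,0]},{"dp":[0,0,0],"twist":[0,0,0]},{"dp":[0,0,0],"twist":[0,0,0]}]' 0.35
python3 - <<'E'
from ph import *
def box(z):
    return [ph2w(x,y,z) for x in (-.038,.038) for y in (-.101,.101)]
d=cam("wrist");crop(d,"w43",130,0,390,300,2,proj(d,np.array(box(.124)))); goto()
d=cam("scene"); crop(d,"s43",200,170,320,270,5,proj(d,np.array(box(.124)+box(.058))))
d=cam("side"); crop(d,"d43",210,160,350,380,4,proj(d,np.array(box(.124)+box(.058))))
E
```

```text
t: 59.8
eef_pos: [0.6261, -0.0792, 0.2587]
ee_rot: [0.766, 0.643, 0.001, 0.001]
contact_force: [-0.3, -0.5, -0.6]
opening: 0.0613
tcp [ 0.6259 -0.0781  0.2575] yaw(tool y) -9.87 tilt 0.01 F [-0.8 -0.1 -0.5] op 0.0612 t 59.85
```

View pics/w43.png

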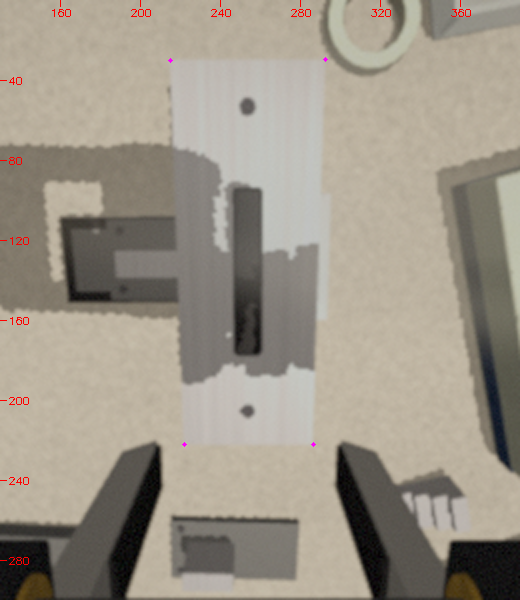

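View pics/s43.png

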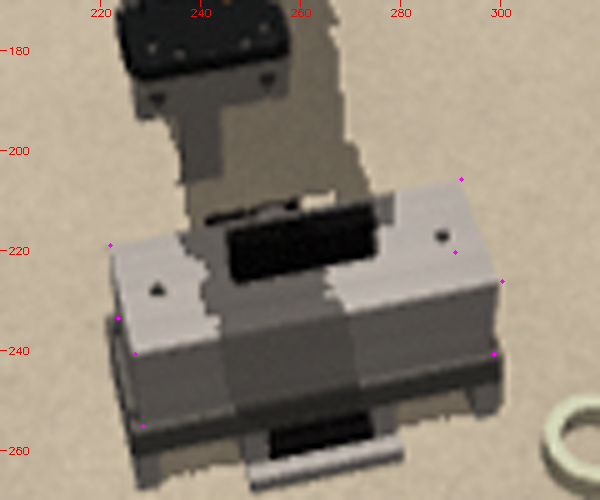

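View pics/d43.png

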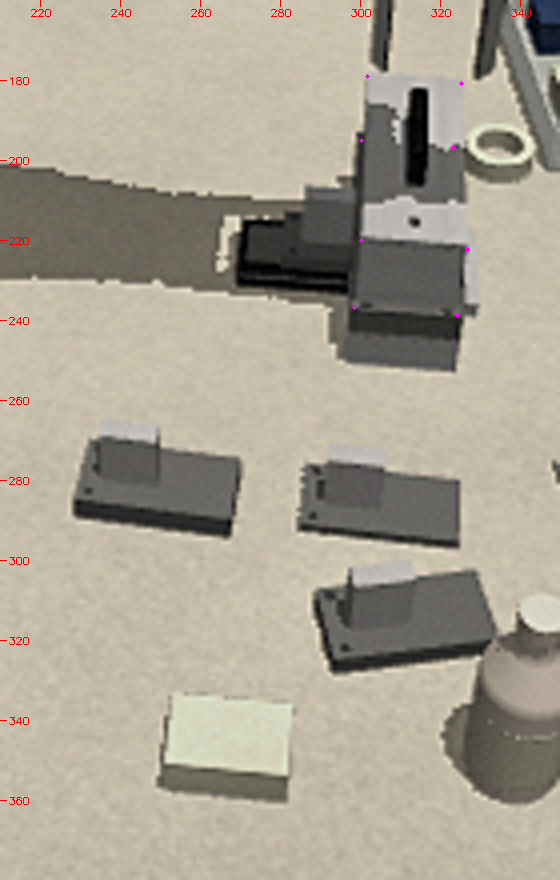

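```bash
python3 - <<'E'
from ph import *
d=cam("wrist")
print("fin back",(w2ph(p2w(d,186.3,131.7,.0775))*1e3).round(1))
s,M=tool(); print(s["contact_force"].round(1))
close_job()
E
```

```text
fin back [-84.8   2.5  77.5]
[-0.3  0.2 -0.5]
the job is handed in; nothing more can be done
```

The phantom is loaded and the job is handed in after about 60 s on the robot's clock. `close_job()` reports no verdict, so what follows rests on my own checks.

- **Packing plate:** plate_16 was blocked at the slot mouth, with about 20 N of push. Lowering it onto the sensor put the top of the bar at about 20.5 mm. I put plate_16 back where it had lain. plate_12 then slid in freely until its fin met the front face, with about 20 N at the stop. I never tried plate_20, because the given sensor heights of 16–25 mm leave a gap of at most 18 mm.
- **Inserts:** there were four, and each stands in its own bore. All four went in with almost no force, and a picture taken before capping showed them all seated.
- **Cap:** the aluminium cap is down on the ledge. Its outline in all three cameras matches a centred, square, level cap to within about 2 mm.
- **Unneeded plates:** plate_8, plate_16 and plate_20 lie flat, all more than 0.2 m from the phantom. The robot did not touch the other loose things.

**Last checks:** the back of plate_12's fin read 84.8 mm in front of the phantom's origin. It should be 82 mm when fully home, so the reading is 2.8 mm short. The closer picture at insertion put it within 1 mm of home, and both readings are inside the 6 mm limit. The same last reading put the fin 2.5 mm off centre, also inside the 6 mm limit. The gripper was clear of everything, with contact force near zero.

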